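# Put a shaker load of sample jars right

### The job

The orbital shaker has timed out with its speed dial still turned up; some of the square sample jars have fallen over, one has been thrown off onto the bench, and all the lids have worked loose. Before you touch any jar, turn the dial anticlockwise to its off stop so that it cannot start up; then stand every fallen jar upright on the platform's mat, the one from the bench too, and press the lid of every jar, fallen or not, fully home. Leave all the jars standing flat on the mat with the dial off, and do not disturb the tin on the platform or the other things on the bench.

Things in the scene. Friction and masses are not known exactly. Their poses are not given: they have to be found in the camera images.
- speed (a joint): speed dial of the shaker, rad: 0 = off, against the stop at the fully anticlockwise end (seen from above); grows clockwise up to 4.7; starts between 0.9 and 2.5. Stiff (about 0.05 N m) and stays where it is left. When it is at 0 the dial's grip bar lies along the shaker's x axis
- speed_grip (a point): point to grip on the dial's black bar, on its upright turning axis, 6 mm below the bar's top; the bar is 42 mm long, 14 mm wide and 32 mm high, with a white pointer line on one end; its length runs along this point's x axis, which turns with the dial. 37 mm above the console plate, 12 mm above the level of the mat
- mat (a point): centre of the shaker platform's black rubber mat, on its top face (100 mm above the bench). The mat is 248 mm along this point's x and 398 mm along its y, with an aluminium lip 10 mm high round it. The console with the dial is beyond its +y end, 25 mm lower, the dial's axis at x -10, y +264 mm. The shaker is fixed, but elsewhere at each start
- jar1: white square plastic jar, body 44 x 44 mm, 56 mm high, 150 g (x 0.7 to 1.4), with a round blue push-on lid 40 mm across, 13 mm thick; it starts fallen on a side face. Origin on its axis, 36 mm above its underside; z = axis from underside to lid, x and y square to the side faces. Origin 36 mm above the mat when standing, 22 mm when lying. Absent in some starts (None)
- jar1_lid (a joint): how far the lid of jar1 is pressed down along the jar's axis, m: 0 = 6 mm proud, 0.006 = fully home against the shoulder (the lid's flat top is then 73 mm above the jar's underside, 37 mm from the jar's origin; proud, up to 6 mm more); starts at 0 to 0.003. Moves under a push of about 8 N and stays where it is left; it cannot come off
- jar2: white square plastic jar, body 44 x 44 mm, 56 mm high, 150 g (x 0.7 to 1.4), with a round blue push-on lid 40 mm across, 13 mm thick; it starts fallen on a side face. Origin on its axis, 36 mm above its underside; z = axis from underside to lid, x and y square to the side faces. Origin 36 mm above the mat when standing, 22 mm when lying. Absent in some starts (None)
- jar2_lid (a joint): how far the lid of jar2 is pressed down along the jar's axis, m: 0 = 6 mm proud, 0.006 = fully home against the shoulder (the lid's flat top is then 73 mm above the jar's underside, 37 mm from the jar's origin; proud, up to 6 mm more); starts at 0 to 0.003. Moves under a push of about 8 N and stays where it is left; it cannot come off
- jar3: white square plastic jar, body 44 x 44 mm, 56 mm high, 150 g (x 0.7 to 1.4), with a round blue push-on lid 40 mm across, 13 mm thick; it starts fallen on a side face. Origin on its axis, 36 mm above its underside; z = axis from underside to lid, x and y square to the side faces. Origin 36 mm above the mat when standing, 22 mm when lying. Absent in some starts (None)
- jar3_lid (a joint): how far the lid of jar3 is pressed down along the jar's axis, m: 0 = 6 mm proud, 0.006 = fully home against the shoulder (the lid's flat top is then 73 mm above the jar's underside, 37 mm from the jar's origin; proud, up to 6 mm more); starts at 0 to 0.003. Moves under a push of about 8 N and stays where it is left; it cannot come off
- jar4: white square plastic jar, body 44 x 44 mm, 56 mm high, 150 g (x 0.7 to 1.4), with a round blue push-on lid 40 mm across, 13 mm thick; it starts standing. Origin on its axis, 36 mm above its underside; z = axis from underside to lid, x and y square to the side faces. Origin 36 mm above the mat when standing, 22 mm when lying. Absent in some starts (None)
- jar4_lid (a joint): how far the lid of jar4 is pressed down along the jar's axis, m: 0 = 6 mm proud, 0.006 = fully home against the shoulder (the lid's flat top is then 73 mm above the jar's underside, 37 mm from the jar's origin; proud, up to 6 mm more); starts at 0 to 0.003. Moves under a push of about 8 N and stays where it is left; it cannot come off
- jar5: white square plastic jar, body 44 x 44 mm, 56 mm high, 150 g (x 0.7 to 1.4), with a round blue push-on lid 40 mm across, 13 mm thick; it starts standing. Origin on its axis, 36 mm above its underside; z = axis from underside to lid, x and y square to the side faces. Origin 36 mm above the mat when standing, 22 mm when lying. Absent in some starts (None)
- jar5_lid (a joint): how far the lid of jar5 is pressed down along the jar's axis, m: 0 = 6 mm proud, 0.006 = fully home against the shoulder (the lid's flat top is then 73 mm above the jar's underside, 37 mm from the jar's origin; proud, up to 6 mm more); starts at 0 to 0.003. Moves under a push of about 8 N and stays where it is left; it cannot come off
- jar6: white square plastic jar, body 44 x 44 mm, 56 mm high, 150 g (x 0.7 to 1.4), with a round blue push-on lid 40 mm across, 13 mm thick; it starts fallen, off the platform, on the bench at the right of the shaker. Origin on its axis, 36 mm above its underside; z = axis from underside to lid, x and y square to the side faces. Origin 36 mm above the mat when standing, 22 mm when lying. 
- jar6_lid (a joint): how far the lid of jar6 is pressed down along the jar's axis, m: 0 = 6 mm proud, 0.006 = fully home against the shoulder (the lid's flat top is then 73 mm above the jar's underside, 37 mm from the jar's origin; proud, up to 6 mm more); starts at 0 to 0.003. Moves under a push of about 8 N and stays where it is left; it cannot come off
- tin: round aluminium sample tin with its lid on, 57 mm across, 22 mm high, standing on the mat among the jars; origin at the centre of its underside. Not part of the job
- wash_bottle: white bottle with a blue cap on the bench to the left, 64 mm across, 150 mm high; origin at the centre of its underside. Not part of the job
- stock_jar: amber glass jar with a white cap to the right of the shaker, 60 mm across, 75 mm high; origin at the centre of its underside. Not part of the job
- weigh_tray: white open plastic tray, 130 x 180 x 35 mm, on the bench to the left; origin at the centre of its underside. Not part of the job
- towel_roll: standing roll of paper towel, 110 mm across, 220 mm high, on the bench to the left; origin at the centre of its underside. Not part of the job
- tweezers: steel tweezers, 115 mm long, lying on a paper wipe to the right; origin at the middle, underneath. Not part of the job
- cutters: side cutters with black handles, 130 mm long, lying on a paper wipe to the right; origin near the middle, underneath. Not part of the job
Not all that is in view belongs to the job. What is shaped like the jar2 but red is not meant. Leave any purple look-alike of the jar5 alone.

How it is judged:
On the way:
1. the speed dial is turned anticlockwise to off (value of joint speed below 0.08 rad), for 0.2 s.
At the end, for the whole second after the job is handed in: The dial is within 0.08 rad of its off stop; every jar that is there stands upright (within 0.08 rad) and at rest on the shaker's mat, inside the lip, with its lid within 1 mm of fully home (value of joint speed below 0.08 rad and angle between each of jar1, jar2, jar3, jar4, jar5, jar6's own z axis and vertical below 0.08 rad and z of jar1 in the frame of mat between 0.031 and 0.041 m and x of jar1 in the frame of mat between -0.105 and 0.105 m and y of jar1 in the frame of mat between -0.18 and 0.18 m and value of joint each of jar1_lid, jar2_lid, jar3_lid, jar4_lid, jar5_lid, jar6_lid above 0.005 m and linear speed of each of jar1, jar2, jar3, jar4, jar5, jar6 below 0.02 m/s and z of jar2 in the frame of mat between 0.031 and 0.041 m and x of jar2 in the frame of mat between -0.105 and 0.105 m and y of jar2 in the frame of mat between -0.18 and 0.18 m and z of jar3 in the frame of mat between 0.031 and 0.041 m and x of jar3 in the frame of mat between -0.105 and 0.105 m and y of jar3 in the frame of mat between -0.18 and 0.18 m and z of jar4 in the frame of mat between 0.031 and 0.041 m and x of jar4 in the frame of mat between -0.105 and 0.105 m and y of jar4 in the frame of mat between -0.18 and 0.18 m and z of jar5 in the frame of mat between 0.031 and 0.041 m and x of jar5 in the frame of mat between -0.105 and 0.105 m and y of jar5 in the frame of mat between -0.18 and 0.18 m and z of jar6 in the frame of mat between 0.031 and 0.041 m and x of jar6 in the frame of mat between -0.105 and 0.105 m and y of jar6 in the frame of mat between -0.18 and 0.18 m); the robot touches nothing.
It fails at once if a jar is touched by the gripper while the dial is still on (value of joint speed above 0.12 rad and (contact force between the fingers and jar1 above 1 N or contact force between the fingers and jar2 above 1 N or contact force between the fingers and jar3 above 1 N or contact force between the fingers and jar4 above 1 N or contact force between the fingers and jar5 above 1 N or contact force between the fingers and jar6 above 1 N)).
It fails at once if the tin on the platform is pushed more than 60 mm away or tipped over (distance of tin from where it was at the start of the episode above 0.06 m or angle between tin's own z axis and vertical above 0.5 rad).
It fails at once if something else on the bench is pushed more than 40 mm away or tipped over (distance of any of wash_bottle, stock_jar, weigh_tray, towel_roll, tweezers, cutters from where it was at the start of the episode above 0.04 m or angle between any of wash_bottle, stock_jar, weigh_tray, towel_roll, tweezers, cutters's own z axis and vertical above 0.5 rad).
Of jar1, jar2, jar3, jar4, jar5 only 3 to 4 are there at a start; the rules pass over those that are not, and their reading is None.
At some moment in a run one of jar1, jar2, jar3, jar4, jar5, jar6 may be knocked a few centimetres aside while the robot is not near it.
Once in a run the grip may slacken for a moment while it holds something.
It also fails if it takes over 210 s, if anything falls off the work surface, if the arm or the gripper's body presses on something with over 40 N, if the wrist force passes 120 N, or if a joint passes its speed limit or range.

### The arm

A 6-joint arm with a two-finger parallel gripper is mounted at the origin on the work surface. World frame = base frame: x ahead of the robot, y to its left, z up, the work surface at z = 0. Lengths are in m, angles in rad, forces in N, time in s.
With the tool pointing down it reaches from about 0.35 to 0.975 m from the base axis. Payload 7.1 kg.
Tool frame: the origin (TCP) lies on the centre line of the jaws, within the pads' length; the fingertips stand 14 mm ahead of it and the grasp point (between the pads) lies 5 mm behind it; z points along the fingers, y is the line along which they close (so a half turn about z gives the same grasp; the last joint's range is limited). The gripper opens to 88 mm and grips with 3 to 60 N. Pads are 20 mm wide; open, the fingers measure 115 mm over their backs; the gripper's body (75 mm by 178 mm) begins 61 mm behind the grasp point.
Start: joints at [1.176, 0.423, 1.63, -0, 1.089, -0.019], TCP at [0.229, 0.581, 0.237] pointing down, gripper open.
Joint ranges: [-3, 3], [-0.9, 2.11], [0.09, 2.58], [-1.31, 4.45], [0.11, 2.69], [-2.54, 2.54]. Speed limits (rad/s): [2.39, 2.39, 3.01, 3.14, 3.14, 3.14].

### API

Orientations are given as a rotation vector (axis times angle).
In Python, from plant import robot gives the robot as it stands.
- The arm moves only by the tool drive_tool, never from a script. Its argument "series" is one flat list of numbers, 6 for each row, row after row: the shift along the tool's x, y, z each as a share of 250 mm, from -1 to 1, then the turn, a rotation vector about the tool's x, y, z each as a share of pi/2 rad, from -1 to 1. In form: [x, y, z, wx, wy, wz, x, y, z, wx, wy, wz, ...]. A call has 1 to 8 rows; each row shifts and turns the commanded pose from where the row before left it, along the tool's axes as they then stand; what a row does not reach is not made up. A row lasts 1/8 s, in which the tool goes at most 62.5 mm and 10.7 degrees, less where a joint would pass 70% of its speed; a pose out of reach is approached as far as the arm can. A call with a number of a shift or a turn outside -1 to 1 is refused whole. A call with a gripper value outside its range is refused whole. "gripper" is the opening, from 0 (shut) to 1 (fully open), set as the call begins (left out, the last holds). The fingers move at their own pace and stop on an object; "force" is the grip in N (left out, the last holds). Time passes only in rows, so rows that do not move let the fingers close. It gives the time, the measured TCP pose, the force, the opening and the grip force at its end, in the units of the state.
- robot.observe(): the state, without advancing time (a new reading comes with each control period).
- robot.camera(name): name is "scene" or "top" or "wrist"; returns the picture (420x560x3 uint8, red, green, blue); there is no depth.
- robot.get_calibration(name): a dict with "intrinsics" (3x3 intrinsics, pixels), "D" ([k1, k2, p1, p2, k3] as OpenCV has them; the pictures are not rectified), "R" (3x3) and "t" (3): a world point X has camera coordinates R X + t. Camera axes: x right, y down, z forward; pixel columns grow to the right and rows downward; lengths in m; the calibration is good to about 2 mm. A picture is of the moment at which its call begins: read the wrist's pose just before it. get_calibration takes no time and is no camera call; for the wrist camera it gives the pose at the moment of the call.
- robot.job_done(): hands the job in; it is judged then, once.
Trained networks look in the newest picture that a camera, given by its name, has taken for a name from the list of things; names that differ only in an ending like _2 or _b are one class to them, and where a whole thing is asked for, a point or a joint stands for the part that bears it (a point fixed in the world has none). Each returns a list of dicts, best first, with "confidence" (0 to 1); they miss things now and then, are a little off and sometimes report something else, mostly with a low value. They report only what shows in the picture. A call takes as long as a camera call. They do not tell look-alikes from the thing itself.
- robot.boxes_of(camera, query): "pixel" ([column, row] in pixels, amid what is visible of it).
- robot.masks_of(camera, query): "pixels" (420x560 bool, what is visible of it) and "pixel" ([column, row] in pixels, amid what is visible of it).
- robot.mark_of(camera, query): "pixel" ([column, row] in pixels: a listed point, or the origin of a listed thing).
The state is a dict: "time": time; "qpos": joint angles; "qvel": joint speeds; "joint_torque": joint torques, N m; "position": TCP position; "tool_rot": TCP orientation; "contact_force": force on the tool from outside, world axes, zero at the start; "ft_torque": the same for the moment, N m; "width": finger opening in m; "gripper_force": force on a finger pad.
Only numpy, scipy, OpenCV 4.12 (cv2) and the standard library are available. Lean on these libraries where they do the work, as an engineer would, in place of code of your own. Each camera call takes 0.05 s, during which the arm holds its last target. There are 200 camera calls.

## Working session

There is one attempt and no reset: what is moved stays moved. The work goes in short steps, Python scripts to look and compute and a tool call to move; the robot and the scene stay as the last step left them, time stands still between calls to the robot, and variables do not carry over. Pictures are saved under pics/ and viewed, at most 14 in all, crops included, and the job is handed in when it is done.

Besides the shell and the picture viewer there is one more tool, called after ">>>" by a JSON object that holds its "op" and its "data", one argument or row to a line. drive_tool: Moves the arm, as the interface text tells. Shift numbers are shares of 250 mm and turn numbers shares of pi/2 rad, none past 1 either way. Its arguments: {"type":"object","properties":{"series":{"type":"array"},"gripper":{"type":"number"},"force":{"type":"number"}},"required":["series"]}

```bash
mkdir -p pics; ls
cat > h.py <<'E'
import numpy as np, cv2
from scipy.spatial.transform import Rotation as R
from plant import robot
def cal(n):
    c=robot.get_calibration(n); return [np.array(c[k],float) for k in("intrinsics","D","R","t")]
def ray(c,px,z):
    K,D,Rm,t=c; u=cv2.undistortPoints(np.array([[px]],float),K,D)[0,0]
    d=Rm.T@np.array([u[0],u[1],1]); o=-Rm.T@t; return o+d*(z-o[2])/d[2]
def proj(c,P):
    K,D,Rm,t=c; return cv2.projectPoints(np.atleast_2d(P).astype(float),cv2.Rodrigues(Rm)[0],t,K,D)[0][:,0]
def save(n,f,crop=None,s=1):
    im=robot.camera(n)
    o=im if crop is None else im[crop[1]:crop[3],crop[0]:crop[2]]
    cv2.imwrite("pics/"+f,cv2.resize(o[:,:,::-1],None,fx=s,fy=s,interpolation=cv2.INTER_CUBIC)); return im
E
python3 - <<'E'
from h import *
o=robot.observe(); print(o)
for n in("scene","top"):
    save(n,n+"0.png",None,1.4); c=cal(n); print(n,c[0][0,0],-c[2].T@c[3])
    print(c[2].round(3).tolist())
    for q in("mat","speed_grip","jar1","jar4","tin","stock_jar"):
        r=robot.mark_of(n,q)
        print(q,[(np.round(d["pixel"]).tolist(),round(d["confidence"],2)) for d in r])
E
```

```text
pics
{'time': 0.0, 'qpos': array([ 1.17598463e+00,  4.23826404e-01,  1.63066791e+00, -1.22529682e-05,
        1.08857064e+00, -1.89800509e-02]), 'qvel': array([ 5.07432576e-04, -5.97549804e-04,  4.77244296e-05, -1.80467684e-04,
        2.04478186e-03, -1.19840037e-03]), 'joint_torque': array([ 4.94503201e-04, -5.44606805e+01, -2.73666716e+01,  6.42888411e-02,
        2.26614217e-02, -1.03220518e-04]), 'position': array([0.22917313, 0.58091375, 0.23591936]), 'tool_rot': array([-5.86823180e-01, -3.08600135e+00,  2.26665655e-03]), 'contact_force': array([-0.51510473, -0.2728927 , -0.79704124]), 'ft_torque': array([-0.02438254,  0.02010841,  0.02699332]), 'gripper_force': 0.0, 'width': 0.08795234951736297}
scene 505.26934904034 [ 1.15778874 -0.96926763  1.2240777 ]
[[0.853, 0.522, -0.012], [0.35, -0.588, -0.729], [-0.388, 0.618, -0.684]]
mat [([287.0, 226.0], 0.92)]
speed_grip [([313.0, 177.0], 0.56)]
jar1 [([222.0, 309.0], 0.95), ([222.0, 219.0], 0.93), ([265.0, 222.0], 0.89), ([307.0, 228.0], 0.88), ([209.0, 255.0], 0.82), ([251.0, 193.0], 0.77), ([322.0, 204.0], 0.7)]
jar4 [([222.0, 3
[... 176 characters left out ...]
], 0.77)]
stock_jar [([173.0, 367.0], 0.74), ([252.0, 346.0], 0.63)]
top 385.78518409669124 [0.30766485 0.00567464 1.58505057]
[[0.022, -1.0, 0.012], [-0.99, -0.024, -0.137], [0.137, -0.009, -0.991]]
mat [([280.0, 186.0], 0.77), ([419.0, 220.0], 0.46), ([361.0, 164.0], 0.32)]
speed_grip [([244.0, 200.0], 0.48), ([213.0, 195.0], 0.41)]
jar1 [([284.0, 247.0], 0.76), ([319.0, 235.0], 0.59), ([283.0, 197.0], 0.57), ([279.0, 167.0], 0.57), ([355.0, 192.0], 0.51), ([236.0, 244.0], 0.47)]
jar4 [([284.0, 247.0], 0.76), ([319.0, 235.0], 0.59), ([283.0, 197.0], 0.57), ([279.0, 167.0], 0.57), ([355.0, 192.0], 0.51), ([236.0, 244.0], 0.47)]
tin [([243.0, 200.0], 0.74)]
stock_jar [([364.0, 162.0], 0.53)]
```

View pics/scene0.png

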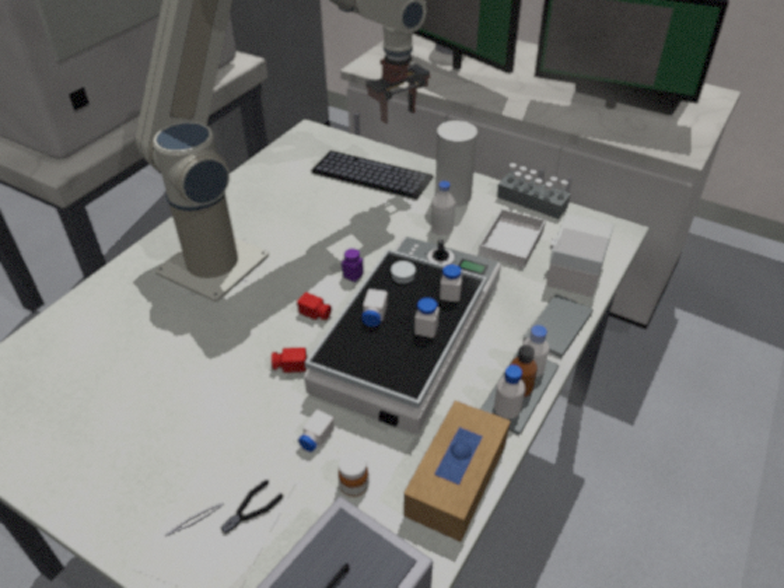

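View pics/top0.png

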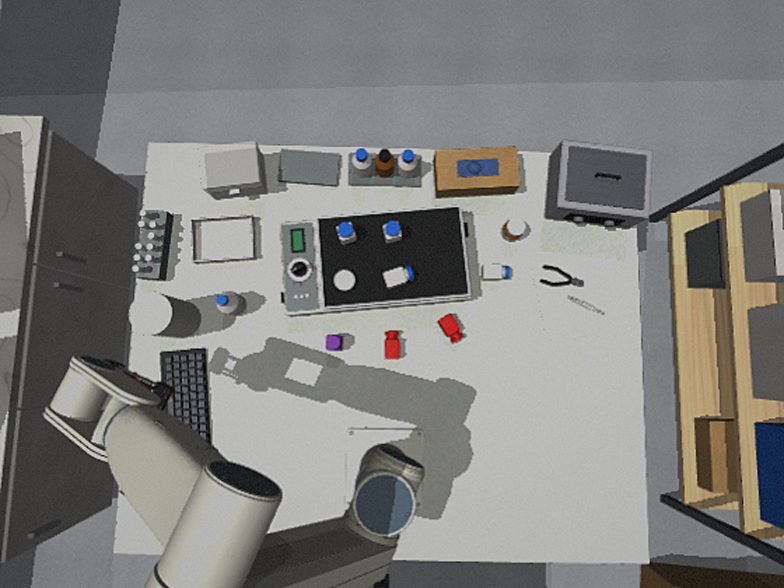

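Scene picture (1.4× scale): the shaker carries two standing jars (452,283) and (427,318), a fallen jar at (374,307) and the tin at (403,272). The dial is at (440,255), and jar6 is on the bench at (316,432). 

Look-alikes for the jars: two red ones at (314,306) and (290,360), and a purple one at (352,265). The far bottles at (510,395) and (537,350) also have blue caps. None of these are to be touched. I choose the white-bodied, blue-lidded square jars.

Run:
```python
from h import *
im=save("top","top_crop.png",(195,140,375,235),4.4); c=cal("top")
hsv=cv2.cvtColor(im,cv2.COLOR_RGB2HSV)
# mat: dark
m=(im.max(2)<55).astype(np.uint8); m[:150]=0;m[220:]=0;m[:,:215]=0;m[:,345:]=0
m=cv2.morphologyEx(m,cv2.MORPH_OPEN,np.ones((3,3)))
n,l,st,ce=cv2.connectedComponentsWithStats(m); i=1+st[1:,4].argmax()
pts=np.argwhere(l==i)[:,::-1].astype(float)
W=np.array([ray(c,p,.1)[:2] for p in pts])
print("mat rect",cv2.minAreaRect((W*1000).astype(np.float32)))
b=((hsv[:,:,0]>100)&(hsv[:,:,0]<125)&(hsv[:,:,1]>150)&(hsv[:,:,2]>90)).astype(np.uint8); b[:140]=0;b[235:]=0;b[:,:195]=0;b[:,375:]=0
n,l,st,ce=cv2.connectedComponentsWithStats(b)
for k in range(1,n):
    if st[k,4]>10: print("blue",ce[k].round(1),st[k],[ray(c,ce[k],z)[:2].round(3).tolist() for z in(.022,.122,.175)])
for q in("speed","jar1","jar6","tin"):
    for d in robot.masks_of("top",q):
        print(q,np.round(d["pixel"],1),round(d["confidence"],2),d["pixels"].sum(),[ray(c,d["pixel"],z)[:2].round(3).tolist() for z in(.0,.1,.122,.14)])
s=cal("scene")
a=robot.mark_of("scene","speed_grip"); t=robot.mark_of("top","speed")
for d in a: print("grip scene",d["pixel"],d["confidence"],ray(s,d["pixel"],.112))
```

```text
mat rect ((592.33203125, -9.303955078125), (245.5362091064453, 396.8208923339844), 6.521231651306152)
blue [246.2 163.4] [241 158  11  11  89] [[0.683, 0.131], [0.659, 0.123], [0.647, 0.119]]
blue [280.2 162.5] [276 158  10  10  83] [[0.691, -0.009], [0.666, -0.008], [0.653, -0.008]]
blue [292.6 194.1] [289 190   7  10  32] [[0.559, -0.063], [0.543, -0.059], [0.535, -0.056]]
blue [362.  193.8] [360 190   4   9  23] [[0.567, -0.349], [0.551, -0.326], [0.542, -0.314]]
jar1 [321.1 234.5] 0.79 151 [[0.398, -0.184], [0.392, -0.172], [0.391, -0.17], [0.39, -0.167]]
jar1 [282.9 196. ] 0.78 224 [[0.554, -0.024], [0.538, -0.022], [0.535, -0.022], [0.532, -0.021]]
jar1 [282.1 163.7] 0.69 129 [[0.691, -0.018], [0.667, -0.016], [0.662, -0.016], [0.657, -0.016]]
jar1 [279.9 246.9] 0.66 258 [[0.343, -0.016], [0.341, -0.015], [0.34, -0.014], [0.34, -0.014]]
jar1 [350.2 194.8] 0.61 214 [[0.566, -0.304], [0.549, -0.285], [0.546, -0.281], [0.543, -0.277]]
jar1 [245.5 166.7] 0.58 146 [[0.674, 0.136], [0.651, 0.127], [0.646, 0.126], [0.642, 0.124]]
jar6 [321.1 234.5] 0.79 151 [[0.398, -0.184], [0.392, -0.172], [0.391, -0.17], [0.39, -0.167]]
jar6 [282.9 196. ] 0.78 224 [[0.554, -0.024], [0.538, -0.022], [0.535, -0.022], [0.532, -0.021]]
jar6 [282.1 163.7] 0.69 129 [[0.691, -0.018], [0.667, -0.016], [0.662, -0.016], [0.657, -0.016]]
jar6 [279.9 246.9] 0.66 258 [[0.343, -0.016], [0.341, -0.015], [0.34, -0.014], [0.34, -0.014]]
jar6 [350.2 194.8] 0.61 214 [[0.566, -0.304], [0.549, -0.285], [0.546, -0.281], [0.543, -0.277]]
jar6 [245.5 166.7] 0.58 146 [[0.674, 0.136], [0.651, 0.127], [0.646, 0.126], [0.642, 0.124]]
tin [242.7 202. ] 0.71 174 [[0.525, 0.142], [0.511, 0.134], [0.508, 0.132], [0.505, 0.13]]Traceback (most recent call last):
  File "<stdin>", line 19, in <module>
ValueError: it knows: cutters, jar, mat, speed_grip, stock_jar, tin, towel_roll, tweezers, wash_bottle, weigh_tray
```

View pics/top_crop.png

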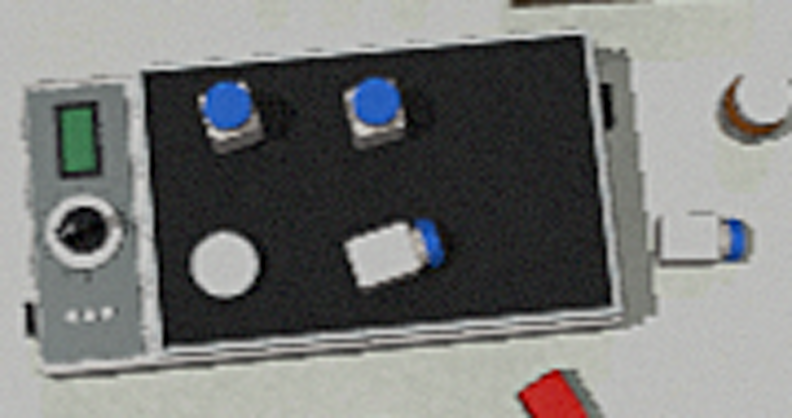

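The top picture agrees. In the crop the standing jars are at (228,105) and (376,102), the fallen jar at (390,255) with its lid to the right, jar6 at (700,238), the tin at (224,265) and the dial at (83,228). I'll write a row planner and go look at the dial with the wrist camera.

```bash
cat >> h.py <<'E'
A=np.radians(6.5); M0=np.array([.592,-.009,.1]); MX=np.array([np.cos(A),np.sin(A),0]); MY=np.array([-np.sin(A),np.cos(A),0])
def mat(x,y,z=0): return M0+MX*x+MY*y+[0,0,z]
def tomat(P): d=np.asarray(P)-M0; return np.round([d@MX,d@MY,d[2]],4)
def down(az):  # tool down, tool y at azimuth az (deg)
    a=np.radians(az); y=np.array([np.cos(a),np.sin(a),0]); z=np.array([0,0,-1.]); return R.from_matrix(np.c_[np.cross(y,z),y,z])
def cur():
    o=robot.observe(); return np.array(o["position"]),R.from_rotvec(o["tool_rot"])
def plan(wps,start=None,vmax=.058,wmax=10.):
    "wps: list of (pos,Rot[,min rows]); prints rows in tool frame shares, returns end"
    p,r=start or cur(); rows=[]
    for w in wps:
        P,Q=np.array(w[0],float),w[1]; rv=(r.inv()*Q).as_rotvec()
        n=max(1,int(np.ceil(np.linalg.norm(P-p)/vmax)),int(np.ceil(np.degrees(np.linalg.norm(rv))/wmax)),w[2] if len(w)>2 else 1)
        p0,r0=p,r
        for i in range(n):
            sp=np.r_[(p0+(P-p0)*(i+1)/n-p)@r.as_matrix()/.25,(r.inv()*r0*R.from_rotvec(rv*(i+1)/n)).as_rotvec()/(np.pi/2)]
            sp=np.round(sp,3)+0.; rows.append(sp)
            p=p+r.as_matrix()@sp[:3]*.25; r=r*R.from_rotvec(sp[3:]*np.pi/2)
    for k in range(0,len(rows),8): print("CALL",[float(v) for x in rows[k:k+8] for v in x])
    return p,r
E
python3 - <<'E'
from h import *
c=cal("top"); print("dial px pred",proj(c,mat(-.01,.264,.015)), "mat ctr",proj(c,M0))
w=cal("wrist"); p,r=cur(); print("cam in tool",r.inv().apply(-w[2].T@w[3]-p), (w[2]@r.as_matrix()).round(2).tolist(), w[0][0,0])
print("towel",ray(c,[111,224],.2))
P=mat(-.01,.264); print(P)
plan([(p+[0,0,.1],r),([P[0]-.04,P[1],.3],down(24.5))])
E
```

```text
dial px pred [[212.00540023 190.13717055]] mat ctr [[279.85622875 182.34153436]]
cam in tool [ 0.08364828 -0.0004777  -0.1479219 ] [[0.0, 1.0, -0.0], [-0.95, 0.0, -0.3], [-0.3, 0.0, 0.95]] 320.2411086276013
towel [0.40623106 0.59460944 0.2       ]
[0.55217863 0.25217094 0.1       ]
CALL [0.0, 0.0, -0.2, 0.0, 0.0, 0.0, 0.0, 0.0, -0.2, 0.0, 0.0, 0.0, -0.192, -0.101, 0.018, 0.0, 0.0, 0.061, -0.201, -0.083, 0.019, 0.0, 0.0, 0.061, -0.207, -0.062, 0.018, 0.0, 0.0, 0.061, -0.213, -0.043, 0.018, 0.0, 0.0, 0.061, -0.216, -0.022, 0.019, 0.0, 0.0, 0.061, -0.217, -0.001, 0.018, 0.0, 0.0, 0.061]
CALL [-0.216, 0.019, 0.018, 0.0, 0.0, 0.061, -0.214, 0.04, 0.019, 0.0, 0.0, 0.062]
```

>>> {"op": "drive_tool", "data": {
  "series": [0, 0, -0.2, 0, 0, 0, 0, 0, -0.2, 0, 0, 0, -0.192, -0.101, 0.018, 0, 0, 0.061, -0.201, -0.083, 0.019, 0, 0, 0.061, -0.207, -0.062, 0.018, 0, 0, 0.061, -0.213, -0.043, 0.018, 0, 0, 0.061, -0.216, -0.022, 0.019, 0, 0, 0.061, -0.217, -0.001, 0.018, 0, 0, 0.061]
}}

```text
time: 2.0
position: [0.4425, 0.3331, 0.3093]
tool_rot: [1.442, 2.791, 0.001]
contact_force: [-0.0, 0.2, 0.7]
width: 0.0878
gripper_force: 0.0
```

>>> {"op": "drive_tool", "data": {
  "series": [-0.216, 0.019, 0.018, 0, 0, 0.061, -0.214, 0.04, 0.019, 0, 0, 0.062, 0, 0, 0, 0, 0, 0]
}}

```text
time: 2.38
position: [0.5139, 0.2495, 0.2996]
tool_rot: [1.707, 2.637, -0.001]
contact_force: [0.4, 1.4, 0.3]
width: 0.0877
gripper_force: 0.0
```

Run:
```python
from h import *
print(cur()[0],robot.observe()["qpos"].round(2))
c=cal("wrist"); im=save("wrist","w1.png",None,1.2)
for q in("speed_grip","mat"):
    for d in robot.mark_of("wrist",q): print(q,np.round(d["pixel"]),round(d["confidence"],2),ray(c,d["pixel"],.112 if q!="mat" else .1))
g=cv2.cvtColor(im,cv2.COLOR_RGB2GRAY)
print("pred",proj(c,mat(-.01,.264,.018)))
```

```text
[0.51393972 0.24946199 0.29955731] [ 0.43  0.28  1.69 -0.    1.17  0.01]
speed_grip [310. 198.] 0.97 [0.55181132 0.25325212 0.112     ]
speed_grip [292. 414.] 0.61 [ 0.66457553 -0.03278303  0.112     ]
mat [248. 378.] 0.81 [ 0.59002387 -0.0120659   0.1       ]
mat [309. 198.] 0.46 [0.55317049 0.25089081 0.1       ]
pred [[310.02326398 200.75373757]]
```

View pics/w1.png

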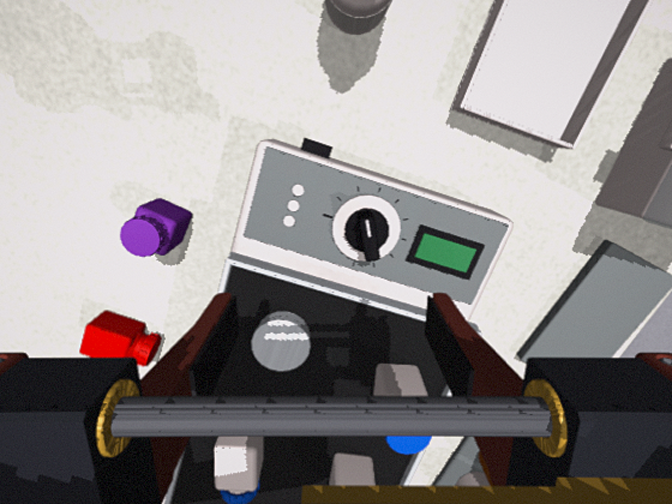

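The wrist view (1.2×) shows the dial at (368,232). The bar is nearly vertical with the white pointer toward the upper end, and the off tick is at the left (328,216). That makes the value about 1.6 rad. I'll measure the bar angle in a rectified crop.

Run:
```python
from h import *
im=robot.camera("wrist"); c=cal("wrist"); D=mat(-.01,.264,.018)
# rectify: mat frame, plane z=.118, 0.2mm/px, x right, y up
n=400; s=.0002; u,v=np.meshgrid((np.arange(n)-200)*s,(200-np.arange(n))*s)
P=D+u[...,None]*MX+v[...,None]*MY
uv=proj(c,P.reshape(-1,3)).reshape(n,n,2).astype(np.float32)
o=cv2.remap(im,uv[...,0],uv[...,1],cv2.INTER_CUBIC)
cv2.imwrite("pics/dial.png",o[:,:,::-1])
```

```text
(no output)
```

View pics/dial.png

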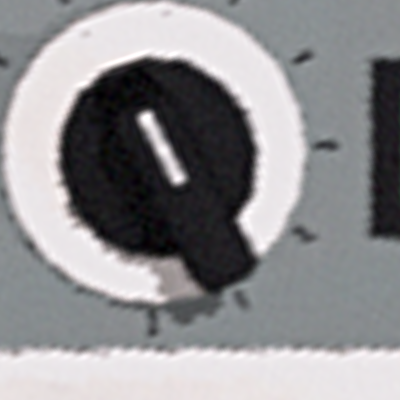

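Run:
```python
from h import *
p,r=cur(); D=np.array([.5505,.2535]); a=96.5-64.2
e=plan([([*D,.2],down(a)),([*D,.107],down(a))])
print("turn");plan([([*D,.107],down(a+67.5))],start=e,wmax=9)
```

```text
CALL [-0.031, 0.071, 0.2, 0.0, 0.0, -0.043, -0.037, 0.069, 0.2, 0.0, 0.0, -0.043, 0.0, 0.0, 0.186, 0.0, 0.0, 0.0, 0.0, 0.0, 0.186, 0.0, 0.0, 0.0]
turn
CALL [0.0, 0.0, 0.0, 0.0, 0.0, -0.094, 0.0, 0.0, 0.0, 0.0, 0.0, -0.094, 0.0, 0.0, 0.0, 0.0, 0.0, -0.093, 0.0, 0.0, 0.0, 0.0, 0.0, -0.094, 0.0, 0.0, 0.0, 0.0, 0.0, -0.094, 0.0, 0.0, 0.0, 0.0, 0.0, -0.094, 0.0, 0.0, 0.0, 0.0, 0.0, -0.093, 0.0, 0.0, 0.0, 0.0, 0.0, -0.094]
```

>>> {"op": "drive_tool", "data": {
  "series": [-0.031, 0.071, 0.2, 0, 0, -0.043, -0.037, 0.069, 0.2, 0, 0, -0.043, 0, 0, 0.12, 0, 0, 0, 0, 0, 0.12, 0, 0, 0, 0, 0, 0.132, 0, 0, 0, 0, 0, 0, 0, 0, 0],
  "gripper": 0.6
}}

```text
time: 3.32
position: [0.5488, 0.2531, 0.1049]
tool_rot: [-1.513, -2.75, 0.006]
contact_force: [0.2, -0.2, 0.6]
width: 0.0529
gripper_force: 0.0
```

>>> {"op": "drive_tool", "data": {
  "series": [0, 0, 0, 0, 0, 0, 0, 0, 0, 0, 0, 0, 0, 0, 0, 0, 0, 0, 0, 0, 0, 0, 0, 0, 0, 0, 0, 0, 0, 0, 0, 0, 0, 0, 0, 0],
  "gripper": 0,
  "force": 35
}}

```text
time: 4.08
position: [0.5504, 0.252, 0.1074]
tool_rot: [-1.518, -2.749, 0.002]
contact_force: [-3.1, -1.0, 6.4]
width: 0.014
gripper_force: 35.0
```

>>> {"op": "drive_tool", "data": {
  "series": [0, 0, 0, 0, 0, -0.094, 0, 0, 0, 0, 0, -0.094, 0, 0, 0, 0, 0, -0.093, 0, 0, 0, 0, 0, -0.094, 0, 0, 0, 0, 0, -0.094, 0, 0, 0, 0, 0, -0.094, 0, 0, 0, 0, 0, -0.093, 0, 0, 0, 0, 0, -0.094]
}}

```text
time: 5.08
position: [0.5507, 0.2525, 0.1074]
tool_rot: [0.271, -3.129, -0.001]
contact_force: [-0.7, 0.2, 2.5]
width: 0.0143
gripper_force: 36.3
```

Run:
```python
from h import *
o=robot.observe(); print(o["position"],o["ft_torque"],o["width"],o["gripper_force"],o["qpos"].round(2)); p,r=cur(); y=r.as_matrix()[:,1]; print(np.degrees(np.arctan2(y[1],y[0])))
```

```text
[0.55070381 0.25251732 0.10741722] [ 0.07121886  0.11332762 -0.87811384] 0.014299364010186884 36.25730216503143 [ 0.41  0.56  1.75  0.    0.83 -1.33]
99.89355707992911
```

The torque of −0.88 N m shows the dial against its stop. I'll release, lift and look from above the mat.

Run:
```python
from h import *
p,r=cur(); plan([(p+[0,0,.19],r),([.65,-.06,.42],down(90))])
```

```text
CALL [0.0, 0.0, -0.19, 0.0, 0.0, 0.0, 0.0, 0.0, -0.19, 0.0, 0.0, 0.0, 0.0, 0.0, -0.19, 0.0, 0.0, 0.0, 0.001, 0.0, -0.19, 0.0, 0.0, 0.0, -0.025, -0.186, -0.07, 0.0, 0.0, 0.016, -0.03, -0.184, -0.07, 0.0, 0.0, 0.015, -0.034, -0.185, -0.071, 0.0, 0.0, 0.016, -0.039, -0.183, -0.07, 0.0, 0.0, 0.016]
CALL [-0.044, -0.182, -0.07, 0.0, 0.0, 0.016, -0.048, -0.181, -0.07, 0.0, 0.0, 0.015, -0.052, -0.18, -0.07, 0.0, -0.001, 0.016]
```

>>> {"op": "drive_tool", "data": {
  "series": [0, 0, 0, 0, 0, 0, 0, 0, 0, 0, 0, 0, 0, 0, 0, 0, 0, 0, 0, 0, 0, 0, 0, 0],
  "gripper": 0.6
}}

```text
time: 5.58
position: [0.5512, 0.2524, 0.1068]
tool_rot: [0.264, -3.13, 0.0]
contact_force: [0.1, 0.9, -0.6]
width: 0.0502
gripper_force: 0.0
```

>>> {"op": "drive_tool", "data": {
  "series": [0, 0, -0.19, 0, 0, 0, 0, 0, -0.19, 0, 0, 0, 0, 0, -0.19, 0, 0, 0, 0, 0, -0.19, 0, 0, 0, -0.025, -0.186, -0.07, 0, 0, 0.016, -0.03, -0.184, -0.07, 0, 0, 0.015, -0.034, -0.185, -0.071, 0, 0, 0.016, -0.039, -0.183, -0.07, 0, 0, 0.016],
  "gripper": 1
}}

```text
time: 6.58
position: [0.6074, 0.0722, 0.3678]
tool_rot: [-0.108, 3.14, 0.0]
contact_force: [0.4, -0.1, 0.0]
width: 0.0876
gripper_force: 0.0
```

>>> {"op": "drive_tool", "data": {
  "series": [-0.044, -0.182, -0.07, 0, 0, 0.016, -0.048, -0.181, -0.07, 0, 0, 0.015, -0.052, -0.18, -0.07, 0, 0, 0.016, 0, 0, 0, 0, 0, 0]
}}

```text
time: 7.08
position: [0.6504, -0.0633, 0.4208]
tool_rot: [0.012, 3.139, -0.001]
contact_force: [0.1, 1.0, -0.6]
width: 0.0877
gripper_force: 0.0
```

```bash
cat >> h.py <<'E'
def jars(cam):
    c=cal(cam)
    for d in robot.mark_of(cam,"jar1"):
        print(np.round(d["pixel"],1),round(d["confidence"],2),"z.122",ray(c,d["pixel"],.122)[:2].round(3),"z.136",ray(c,d["pixel"],.136)[:2].round(3),"z.022",ray(c,d["pixel"],.022)[:2].round(3))
E
python3 - <<'E'
from h import *
print(cur()[0],robot.observe()["qpos"].round(2))
im=save("wrist","w2.png",None,1.4); jars("wrist"); c=cal("wrist")
for q in("speed_grip","mat","tin"):
    for d in robot.mark_of("wrist",q): print(q,np.round(d["pixel"]),round(d["confidence"],2),ray(c,d["pixel"],.112 if q!="mat" else .1))
E
```

```text
[ 0.65037354 -0.06328219  0.42083205] [-0.11  0.32  1.36 -0.    1.46 -1.68]
[121.  103.8] 0.79 z.122 [ 0.563 -0.265] z.136 [ 0.563 -0.259] z.022 [ 0.562 -0.311]
[307.1  74.6] 0.76 z.122 [ 0.528 -0.021] z.136 [ 0.529 -0.022] z.022 [ 0.519 -0.012]
[409.6 162.5] 0.69 z.122 [0.642 0.125] z.136 [0.64  0.119] z.022 [0.659 0.167]
[318.5 171. ] 0.68 z.122 [ 0.653 -0.002] z.136 [ 0.651 -0.003] z.022 [0.673 0.012]
speed_grip [518.  85.] 0.95 [0.54098419 0.25884739 0.112     ]
mat [315. 126.] 0.97 [ 0.59148441 -0.00451495  0.1       ]
tin [413.  65.] 0.95 [0.51519365 0.11814332 0.112     ]
```

View pics/w2.png

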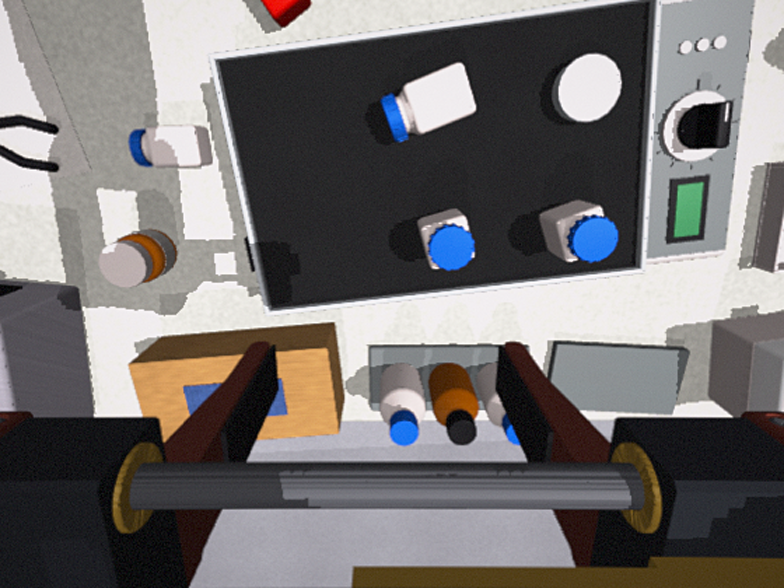

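Wrist view 2 (1.4×): the dial bar lies along mat x with its pointer at the off end, (727,110). The fallen jar is at (437,99) with its lid at (395,117). The standing jars are at (450,245) and (590,238), jar6 is at (180,147) with its lid at (138,147), and the tin is at (587,88).

```bash
cat >> h.py <<'E'
def fit(obs,floor,x0):
    "fit lying jar (x,y,theta of axis->lid) so projected silhouette centroids of body and lid match; obs=[(cal,body_px,lid_px)]"
    from scipy.optimize import least_squares
    def vol(x,lo,hi,w):
        a=np.array([np.cos(x[2]),np.sin(x[2]),0]); b=np.array([-a[1],a[0],0]); P=[]
        for s in np.linspace(lo,hi,6):
            for t in np.linspace(-w,w,6): P.append([x[0],x[1],floor+.022+w*1.]+a*s+b*t)
        return np.array(P)
    def f(x):
        r=[]
        for c,bp,lp in obs:
            r+=list(proj(c,vol(x,-.036,.020,.022)).mean(0)-bp)
        return r
    return f
E
python3 - <<'E'
from h import *
c=cal("wrist")
for name,px,z in(("fallen",[(400,95),(462,63),(476,105),(412,133)],.144),("jar6",[(160,125),(206,124),(210,165),(162,168)],.044)):
    W=np.array([ray(c,(u/1.4,v/1.4),z)[:2] for u,v in px]); print(name,W.round(4).tolist(),"c",W.mean(0).round(4))
    a=(W[0]+W[3])/2-(W[1]+W[2])/2; print(" len",np.linalg.norm(a),"az",np.degrees(np.arctan2(a[1],a[0])),"wid",np.linalg.norm(W[0]-W[3]),np.linalg.norm(W[1]-W[2]), "az w",[np.degrees(np.arctan2(*(W[i]-W[j])[::-1])) for i,j in((0,3),(1,2))])
t=cal("top")
for name,px,z in(("fallen",[(412,225),(345,240),(360,287),(425,270)],.144),("jar6",[(717,212),(660,213),(657,262),(717,265)],.044)):
    W=np.array([ray(t,(195+u/4.4,140+v/4.4),z)[:2] for u,v in px]); print("top",name,"c",W.mean(0).round(4));a=(W[0]+W[3])/2-(W[1]+W[2])/2; print(" len",np.linalg.norm(a),"az",np.degrees(np.arctan2(a[1],a[0])))
E
```

```text
fallen [[0.5207, -0.047], [0.4959, 0.0055], [0.5288, 0.0194], [0.5517, -0.036]] c [ 0.5243 -0.0145]
 len 0.05900686718097526 az -66.16357469713721 wid 0.03288430803653773 0.035792708094181655 az w [np.float64(-160.5760181930926), np.float64(-157.09758714531813)]
jar6 [[0.5407, -0.3053], [0.5395, -0.2553], [0.5824, -0.2562], [0.5858, -0.3101]] c [ 0.5621 -0.2818]
 len 0.051984866156718997 az -87.47317362178745 wid 0.04536526838626352 0.04295243687749409 az w [np.float64(173.86689355823086), np.float64(178.76486011277885)]
top fallen c [ 0.5235 -0.0203]
 len 0.05838916735746038 az -74.8680130455157
top jar6 c [ 0.5615 -0.3004]
 len 0.05409869560833304 az -89.58973687271799
```

Run:
```python
from h import *
plan([([.526,-.022,.25],down(20))])
```

```text
CALL [0.07, 0.021, 0.097, 0.0, 0.0, 0.111, 0.073, 0.008, 0.096, 0.0, 0.0, 0.111, 0.073, -0.004, 0.097, 0.0, 0.0, 0.111, 0.071, -0.017, 0.097, 0.0, 0.0, 0.111, 0.068, -0.029, 0.096, 0.0, 0.0, 0.111, 0.061, -0.04, 0.097, -0.001, -0.001, 0.11, 0.054, -0.05, 0.096, 0.001, 0.0, 0.111]
```

>>> {"op": "drive_tool", "data": {
  "series": [0.07, 0.021, 0.097, 0, 0, 0.111, 0.073, 0.008, 0.096, 0, 0, 0.111, 0.073, -0.004, 0.097, 0, 0, 0.111, 0.071, -0.017, 0.097, 0, 0, 0.111, 0.068, -0.029, 0.096, 0, 0, 0.111, 0.061, -0.04, 0.097, 0, 0, 0.11, 0.054, -0.05, 0.096, 0, 0, 0.111, 0, 0, 0, 0, 0, 0]
}}

```text
time: 8.32
position: [0.5244, -0.0218, 0.2491]
tool_rot: [-1.796, -2.573, 0.003]
contact_force: [0.4, 1.0, 0.5]
width: 0.0877
gripper_force: 0.0
```

```bash
cat >> h.py <<'E'
def rect(im,c,ctr,z,f,half=.06,s=.0003):
    n=int(2*half/s); u,v=np.meshgrid((np.arange(n)-n/2)*s,(n/2-np.arange(n))*s)
    P=np.stack([ctr[0]+u,ctr[1]+v,np.full_like(u,z)],-1)
    uv=proj(c,P.reshape(-1,3)).reshape(n,n,2).astype(np.float32)
    o=cv2.remap(im,uv[...,0],uv[...,1],cv2.INTER_LINEAR); cv2.imwrite("pics/"+f,o[:,:,::-1]); return o
def blob(o,ctr,half=.06,s=.0003,kind="white"):
    h=cv2.cvtColor(o,cv2.COLOR_RGB2HSV)
    m=((h[...,1]<70)&(h[...,2]>150)) if kind=="white" else ((h[...,0]>100)&(h[...,0]<128)&(h[...,1]>120)&(h[...,2]>60))
    m=cv2.morphologyEx(m.astype(np.uint8),cv2.MORPH_OPEN,np.ones((5,5)))
    n,l,st,ce=cv2.connectedComponentsWithStats(m); i=1+st[1:,4].argmax(); P=np.argwhere(l==i)[:,::-1].astype(np.float32)
    (x,y),wh,a=cv2.minAreaRect(P); k=len(o)/2
    return (np.array([ctr[0]+(x-k)*s,ctr[1]+(k-y)*s]).round(4), np.round(np.array(wh)*s,4), -a)
E
python3 - <<'E'
from h import *
print(cur()[0],robot.observe()["qpos"].round(2)); jars("wrist") if 0 else None
im=save("wrist","w3.png"); c=cal("wrist"); k=(.526,-.025)
o=rect(im,c,k,.144,"r3.png"); print(blob(o,k)); print(blob(o,k,kind="b"))
jars("wrist")
E
```

```text
[ 0.52436876 -0.02177441  0.24912178] [-0.06  0.26  1.84  0.    1.05 -0.42]
(array([ 0.5281, -0.0168]), array([0.0683, 0.0429]), -69.22774505615234)
(array([ 0.5412, -0.052 ]), array([0.0216, 0.0406]), -69.21175384521484)
[232.3 370.6] 0.96 z.122 [ 0.547 -0.215] z.136 [ 0.544 -0.201] z.022 [ 0.565 -0.312]
[127.  119.7] 0.95 z.122 [0.385 0.003] z.136 [0.39  0.005] z.022 [ 0.344 -0.017]
[142.4 258.2] 0.8 z.122 [ 0.426 -0.118] z.136 [ 0.429 -0.109] z.022 [ 0.4  -0.18]
[489.4  94.3] 0.67 z.122 [0.656 0.124] z.136 [0.647 0.12 ] z.022 [0.713 0.148]
```

View pics/r3.png

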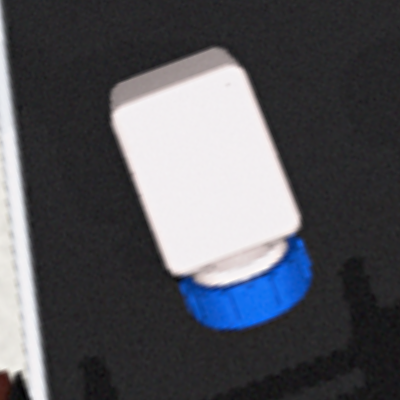

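```bash
cat >> h.py <<'E'
def frame(a,n,al):
    a,n=np.array(a,float),np.array(n,float); z=-(np.cos(al)*n+np.sin(al)*a); y=np.cross(n,a); return R.from_matrix(np.c_[np.cross(y,z),y,z])
def tcp(O,a,n,al,h=.004):
    r=frame(a,n,al); return np.array(O)+h*np.array(n)+.005*r.as_matrix()[:,2], r
def lying(x,y,az,floor,al,h=.004):
    t=np.radians(az); return tcp([x,y,floor+.022],[np.cos(t),np.sin(t),0],[0,0,1],al,h)
def standing(O,az,al,h=.004):
    t=np.radians(az); return tcp(O,[0,0,1],[-np.cos(t),-np.sin(t),0],al,h)
E
python3 - <<'E'
from h import *
al=np.radians(40); P,Q=lying(.531,-.0235,-69.2,.1,al); z=Q.as_matrix()[:,2]
print(P); e=plan([(P-.09*z,Q),(P,Q,4)])
print("place")
S,T=standing(mat(-.01,-.06,.0365),6.5,al); print(S,T.as_matrix()[:,2])
plan([(P+[0,0,.1],Q),(S+[0,0,.08],T),(S,T,4)],start=(P,Q))
E
```

```text
[ 0.52985871 -0.02049553  0.12216978]
CALL [-0.045, 0.003, 0.048, 0.001, 0.089, -0.001, -0.052, 0.003, 0.042, 0.0, 0.089, -0.001, -0.057, 0.002, 0.033, 0.001, 0.089, -0.002, -0.061, 0.003, 0.026, 0.0, 0.089, -0.001, -0.065, 0.002, 0.017, 0.001, 0.089, -0.001, 0.0, 0.0, 0.09, 0.0, 0.0, 0.0, 0.0, 0.0, 0.09, 0.0, 0.0, 0.0, 0.0, 0.0, 0.09, 0.0, 0.0, 0.0]
CALL [0.0, 0.0, 0.09, 0.0, 0.0, 0.0]
place
[ 0.58868779 -0.06976556  0.13328606] [ 0.7611202   0.08671869 -0.64278761]
CALL [0.129, 0.0, -0.153, 0.0, 0.0, 0.0, 0.128, 0.0, -0.153, 0.0, 0.0, 0.0, -0.019, 0.012, -0.012, -0.007, -0.07, -0.076, -0.022, 0.011, -0.01, -0.006, -0.07, -0.077, -0.023, 0.007, -0.007, -0.007, -0.07, -0.076, -0.025, 0.005, -0.005, -0.007, -0.07, -0.077, -0.026, 0.002, -0.001, -0.007, -0.069, -0.076, -0.025, -0.002, 0.001, -0.006, -0.07, -0.077]
CALL [-0.025, -0.004, 0.004, -0.007, -0.07, -0.076, -0.024, -0.008, 0.007, -0.007, -0.07, -0.077, -0.022, -0.01, 0.009, -0.006, -0.07, -0.076, -0.019, -0.013, 0.011, -0.007, -0.07, -0.077, -0.017, -0.015, 0.013, -0.007, -0.07, -0.076, -0.013, -0.017, 0.014, -0.007, -0.07, -0.077, 0.061, 0.0, 0.051, 0.0, 0.0, 0.0, 0.062, 0.0, 0.052, 0.0, 0.0, 0.0]
CALL [0.061, 0.0, 0.051, 0.0, 0.0, 0.0, 0.062, 0.0, 0.052, 0.0, 0.001, 0.0]
```

>>> {"op": "drive_tool", "data": {
  "series": [-0.045, 0.003, 0.048, 0.001, 0.089, -0.001, -0.052, 0.003, 0.042, 0, 0.089, -0.001, -0.057, 0.002, 0.033, 0.001, 0.089, -0.002, -0.061, 0.003, 0.026, 0, 0.089, -0.001, -0.065, 0.002, 0.017, 0.001, 0.089, -0.001, 0, 0, 0, 0, 0, 0],
  "gripper": 0.76
}}

```text
time: 9.18
position: [0.5502, -0.0774, 0.1883]
tool_rot: [-1.434, -2.067, -0.522]
contact_force: [-0.2, 0.2, 0.0]
width: 0.0664
gripper_force: 0.0
```

Run:
```python
from h import *
al=np.radians(40); P,Q=lying(.531,-.0235,-69.2,.1,al); p,r=cur(); print(p,robot.observe()["qpos"].round(2),np.degrees((r.inv()*Q).as_rotvec()))
plan([(P,Q,5)])
```

```text
[ 0.55020728 -0.07742481  0.18828077] [-0.41  0.62  1.6   0.48  1.46 -0.96] [ 0.13767916 -0.10749017 -0.26905095]
CALL [0.003, 0.001, 0.072, 0.0, 0.0, -0.001, 0.003, 0.001, 0.071, 0.001, 0.0, 0.0, 0.003, 0.0, 0.072, 0.0, -0.001, -0.001, 0.003, 0.001, 0.071, 0.0, 0.0, 0.0, 0.003, 0.001, 0.072, 0.001, 0.0, -0.001]
```

>>> {"op": "drive_tool", "data": {
  "series": [0.003, 0.001, 0.072, 0, 0, 0, 0.003, 0.001, 0.071, 0, 0, 0, 0.003, 0, 0.072, 0, 0, -0.001, 0.003, 0.001, 0.071, 0, 0, 0, 0.003, 0.001, 0.072, 0, 0, 0, 0, 0, 0, 0, 0, 0]
}}

```text
time: 9.93
position: [0.5278, -0.0172, 0.1231]
tool_rot: [-1.431, -2.068, -0.52]
contact_force: [0.3, 0.9, -0.3]
width: 0.0666
gripper_force: 0.0
```

>>> {"op": "drive_tool", "data": {
  "series": [0, 0, 0, 0, 0, 0, 0, 0, 0, 0, 0, 0, 0, 0, 0, 0, 0, 0, 0, 0, 0, 0, 0, 0, 0, 0, 0, 0, 0, 0],
  "gripper": 0,
  "force": 30
}}

```text
time: 10.55
position: [0.5293, -0.0187, 0.1245]
tool_rot: [-1.433, -2.07, -0.523]
contact_force: [-0.4, -2.9, 4.0]
width: 0.0433
gripper_force: 30.0
```

>>> {"op": "drive_tool", "data": {
  "series": [0.129, 0, -0.153, 0, 0, 0, 0.128, 0, -0.153, 0, 0, 0, 0, 0, 0, 0, 0, 0]
}}

```text
time: 10.92
position: [0.5307, -0.0189, 0.227]
tool_rot: [-1.434, -2.076, -0.525]
contact_force: [-0.0, -0.5, -0.8]
width: 0.0441
gripper_force: 30.0
```

Run:
```python
from h import *
al=np.radians(40); p,r=cur(); print(p,robot.observe()["qpos"].round(2))
S,T=standing(mat(-.01,-.06,.0365),6.5,al)
plan([(S+[0,0,.08],T)])
```

```text
[ 0.53072618 -0.01886202  0.22695085] [-0.34  0.52  1.68  0.52  1.45 -0.9 ]
CALL [-0.02, 0.012, -0.011, -0.007, -0.069, -0.077, -0.023, 0.01, -0.008, -0.006, -0.07, -0.076, -0.025, 0.006, -0.006, -0.007, -0.069, -0.077, -0.025, 0.004, -0.003, -0.006, -0.07, -0.077, -0.027, 0.001, 0.0, -0.007, -0.069, -0.076, -0.025, -0.002, 0.002, -0.006, -0.07, -0.077, -0.025, -0.006, 0.006, -0.007, -0.069, -0.076, -0.024, -0.009, 0.008, -0.006, -0.07, -0.077]
CALL [-0.021, -0.011, 0.01, -0.007, -0.069, -0.077, -0.019, -0.014, 0.012, -0.007, -0.07, -0.076, -0.015, -0.016, 0.014, -0.006, -0.069, -0.077, -0.011, -0.017, 0.015, -0.007, -0.07, -0.077]
```

>>> {"op": "drive_tool", "data": {
  "series": [-0.02, 0.012, -0.011, -0.007, -0.069, -0.077, -0.023, 0.01, -0.008, -0.006, -0.07, -0.076, -0.025, 0.006, -0.006, -0.007, -0.069, -0.077, -0.025, 0.004, -0.003, -0.006, -0.07, -0.077, -0.027, 0.001, 0, -0.007, -0.069, -0.076, -0.025, -0.002, 0.002, -0.006, -0.07, -0.077, -0.025, -0.006, 0.006, -0.007, -0.069, -0.076, -0.024, -0.009, 0.008, -0.006, -0.07, -0.077]
}}

```text
time: 11.92
position: [0.5667, -0.0522, 0.2132]
tool_rot: [0.468, 2.689, 0.258]
contact_force: [0.6, 0.7, -1.9]
width: 0.0437
gripper_force: 30.0
```

>>> {"op": "drive_tool", "data": {
  "series": [-0.021, -0.011, 0.01, -0.007, -0.069, -0.077, -0.019, -0.014, 0.012, -0.007, -0.07, -0.076, -0.015, -0.016, 0.014, -0.006, -0.069, -0.077, -0.011, -0.017, 0.015, -0.007, -0.07, -0.077, 0, 0, 0, 0, 0, 0]
}}

```text
time: 12.55
position: [0.5993, -0.0375, 0.2599]
tool_rot: [-0.029, 2.42, 0.04]
contact_force: [0.4, 0.2, -1.1]
width: 0.044
gripper_force: 30.0
```

Run:
```python
from h import *
al=np.radians(40); p,r=cur(); print(p,robot.observe()["qpos"].round(2))
S,T=standing(mat(-.01,-.06,.0365),6.5,al); print(S,np.degrees((r.inv()*T).as_rotvec()).round(2))
im=save("wrist","w4.png"); save("scene","s4.png",(200,120,380,280),3)
plan([(S,T,5)])
```

```text
[ 0.59931409 -0.03753446  0.2598564 ] [-0.15  0.18  2.13  0.86  0.18 -2.54]
[ 0.58868779 -0.06976556  0.13328606] [-2.49 -8.59 -4.14]
CALL [0.072, -0.027, 0.069, -0.006, -0.019, -0.01, 0.075, -0.027, 0.067, -0.005, -0.02, -0.009, 0.077, -0.026, 0.064, -0.006, -0.019, -0.01, 0.08, -0.026, 0.062, -0.005, -0.02, -0.009, 0.081, -0.025, 0.059, -0.006, -0.019, -0.01]
```

View pics/s4.png

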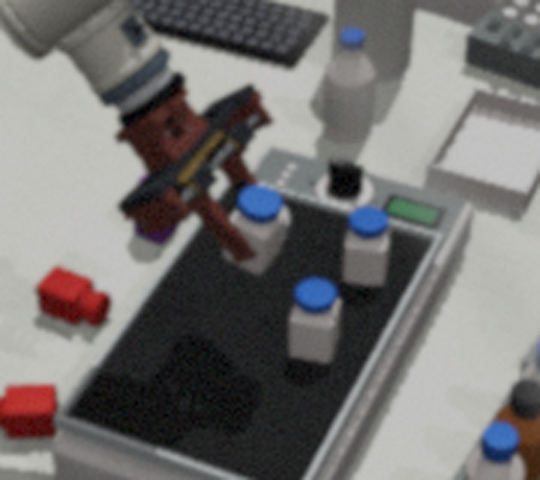

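The scene crop shows the jar gripped and nearly upright at (255,225). The wrist ran into q6's limit (q5 ≈ 0.18), so a 50° outward tilt is a poor placing pose. I'll place with the tool leaning to the +y side instead.

Run:
```python
from h import *
al=np.radians(40)
S,T=standing(mat(-.055,-.14,.0365),-83.5,al); print(S,T.as_matrix().round(2).tolist())
plan([([.56,-.06,.31],down(55)),(S+[0,0,.1],T)])
```

```text
[ 0.55318278 -0.15415755  0.13328606] [[-0.07, 0.99, 0.09], [0.64, 0.11, -0.76], [-0.77, -0.0, -0.64]]
CALL [-0.003, -0.013, -0.043, 0.027, 0.073, 0.064, 0.001, -0.015, -0.043, 0.026, 0.073, 0.064, 0.003, -0.016, -0.042, 0.027, 0.073, 0.064, 0.007, -0.019, -0.041, 0.027, 0.072, 0.065, 0.009, -0.022, -0.038, 0.026, 0.073, 0.064, 0.011, -0.024, -0.037, 0.027, 0.073, 0.064, -0.028, -0.046, 0.044, 0.034, -0.074, 0.072, -0.027, -0.041, 0.049, 0.033, -0.075, 0.072]
CALL [-0.025, -0.035, 0.055, 0.034, -0.074, 0.072, -0.022, -0.029, 0.058, 0.033, -0.075, 0.072, -0.018, -0.024, 0.063, 0.034, -0.074, 0.072, -0.014, -0.019, 0.066, 0.033, -0.075, 0.072, -0.007, -0.014, 0.067, 0.034, -0.074, 0.071]
```

>>> {"op": "drive_tool", "data": {
  "series": [-0.003, -0.013, -0.043, 0.027, 0.073, 0.064, 0.001, -0.015, -0.043, 0.026, 0.073, 0.064, 0.003, -0.016, -0.042, 0.027, 0.073, 0.064, 0.007, -0.019, -0.041, 0.027, 0.072, 0.065, 0.009, -0.022, -0.038, 0.026, 0.073, 0.064, 0.011, -0.024, -0.037, 0.027, 0.073, 0.064, 0, 0, 0, 0, 0, 0]
}}

```text
time: 13.52
position: [0.5706, -0.0468, 0.2948]
tool_rot: [0.659, 2.908, 0.071]
contact_force: [-0.3, -0.4, -1.6]
width: 0.0435
gripper_force: 30.0
```

Run:
```python
from h import *
al=np.radians(40); p,r=cur();print(p,robot.observe()["qpos"].round(2),np.degrees((r.inv()*down(55)).as_rotvec()).round(1))
S,T=standing(mat(-.055,-.14,.0365),-83.5,al)
plan([(S+[0,0,.1],T)])
```

```text
[ 0.57058608 -0.04680984  0.29483388] [-0.12  0.21  1.8   0.04  0.97 -1.26] [5.4 7.9 9.4]
CALL [-0.011, -0.055, 0.028, 0.046, -0.056, 0.069, -0.014, -0.051, 0.033, 0.045, -0.056, 0.07, -0.016, -0.046, 0.038, 0.046, -0.056, 0.069, -0.018, -0.042, 0.043, 0.046, -0.056, 0.07, -0.018, -0.037, 0.047, 0.045, -0.056, 0.069, -0.017, -0.032, 0.052, 0.046, -0.056, 0.069, -0.016, -0.026, 0.054, 0.046, -0.056, 0.07, -0.013, -0.02, 0.058, 0.045, -0.056, 0.069]
```

>>> {"op": "drive_tool", "data": {
  "series": [-0.011, -0.055, 0.028, 0.046, -0.056, 0.069, -0.014, -0.051, 0.033, 0.045, -0.056, 0.07, -0.016, -0.046, 0.038, 0.046, -0.056, 0.069, -0.018, -0.042, 0.043, 0.046, -0.056, 0.07, -0.018, -0.037, 0.047, 0.045, -0.056, 0.069, -0.017, -0.032, 0.052, 0.046, -0.056, 0.069, -0.016, -0.026, 0.054, 0.046, -0.056, 0.07, -0.013, -0.02, 0.058, 0.045, -0.056, 0.069]
}}

```text
time: 14.52
position: [0.5506, -0.153, 0.2318]
tool_rot: [1.587, 1.788, -0.742]
contact_force: [0.9, -0.9, -1.9]
width: 0.0436
gripper_force: 30.0
```

Run:
```python
from h import *
al=np.radians(40); p,r=cur();print(p,robot.observe()["qpos"].round(2))
S,T=standing(mat(-.055,-.14,.0365),-83.5,al);print(np.degrees((r.inv()*T).as_rotvec()).round(1),S)
plan([(S+[0,0,.02],T,3),(S,T,3)])
```

```text
[ 0.55061501 -0.15303677  0.23178563] [ 0.11  0.44  1.91 -1.03  1.1   0.65]
[ 0.  -0.1  0.3] [ 0.55318278 -0.15415755  0.13328606]
CALL [0.079, 0.004, 0.069, 0.0, -0.001, 0.001, 0.079, 0.003, 0.069, 0.0, 0.0, 0.001, 0.079, 0.004, 0.068, 0.0, -0.001, 0.001, 0.02, 0.0, 0.017, 0.0, 0.0, 0.0, 0.021, 0.0, 0.018, 0.0, 0.0, 0.0, 0.02, 0.0, 0.017, 0.0, 0.0, 0.0]
```

>>> {"op": "drive_tool", "data": {
  "series": [0.079, 0.004, 0.069, 0, -0.001, 0.001, 0.079, 0.003, 0.069, 0, 0, 0.001, 0.079, 0.004, 0.068, 0, -0.001, 0.001, 0.02, 0, 0.017, 0, 0, 0, 0.021, 0, 0.018, 0, 0, 0, 0.02, 0, 0.017, 0, 0, 0, 0, 0, 0, 0, 0, 0]
}}

```text
time: 15.4
position: [0.5551, -0.1542, 0.1354]
tool_rot: [1.588, 1.781, -0.739]
contact_force: [0.6, -0.4, -1.6]
width: 0.0435
gripper_force: 30.0
```

>>> {"op": "drive_tool", "data": {
  "series": [0.006, 0, 0.005, 0, 0, 0, 0, 0, 0, 0, 0, 0]
}}

```text
time: 15.65
position: [0.5553, -0.1542, 0.1336]
tool_rot: [1.588, 1.78, -0.739]
contact_force: [0.1, 0.3, -0.6]
width: 0.0439
gripper_force: 30.0
```

Run:
```python
from h import *
al=np.radians(40); p,r=cur();print(p,robot.observe()["qpos"].round(2))
S,T=standing(mat(-.055,-.14,.0365),-83.5,al);print(np.degrees((r.inv()*T).as_rotvec()).round(1),S)
save("scene","s5.png",(200,120,380,280),3)
```

```text
[ 0.55525202 -0.15421907  0.13363308] [ 0.11  0.62  1.93 -1.14  1.    0.86]
[ 0.1  0.1 -0. ] [ 0.55318278 -0.15415755  0.13328606]
```

View pics/s5.png

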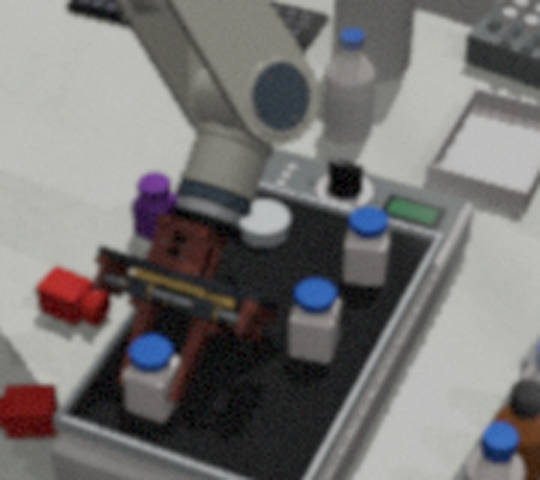

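The scene crop shows the jar upright at (155,380), about to touch the mat, with the gripper body just clear of the standing jar at (315,320). Lowering in small steps.

>>> {"op": "drive_tool", "data": {
  "series": [0.004, 0, 0.003, 0, 0, 0, 0.003, 0, 0.002, 0, 0, 0, 0, 0, 0, 0, 0, 0]
}}

```text
time: 16.08
position: [0.5552, -0.1541, 0.1319]
tool_rot: [1.588, 1.779, -0.74]
contact_force: [-1.8, 1.3, 4.3]
width: 0.0439
gripper_force: 30.0
```

>>> {"op": "drive_tool", "data": {
  "series": [0.004, 0, 0.003, 0, 0, 0, 0.003, 0, 0.002, 0, 0, 0, 0, 0, 0, 0, 0, 0]
}}

```text
time: 16.45
position: [0.5553, -0.1542, 0.1317]
tool_rot: [1.586, 1.776, -0.742]
contact_force: [-5.3, 7.3, 20.5]
width: 0.044
gripper_force: 30.0
```

>>> {"op": "drive_tool", "data": {
  "series": [-0.005, 0, -0.004, 0, 0, 0, 0, 0, 0, 0, 0, 0, 0, 0, 0, 0, 0, 0]
}}

```text
time: 16.82
position: [0.5553, -0.1541, 0.1317]
tool_rot: [1.587, 1.778, -0.741]
contact_force: [-2.1, 4.4, 8.7]
width: 0.0438
gripper_force: 30.0
```

>>> {"op": "drive_tool", "data": {
  "series": [0, 0, 0, 0, 0, 0, 0, 0, 0, 0, 0, 0, 0, 0, 0, 0, 0, 0, 0, 0, 0, 0, 0, 0],
  "gripper": 0.72
}}

```text
time: 17.32
position: [0.555, -0.154, 0.1305]
tool_rot: [1.588, 1.78, -0.74]
contact_force: [-0.1, 0.3, -0.3]
width: 0.0635
gripper_force: 0.0
```

>>> {"op": "drive_tool", "data": {
  "series": [-0.06, 0, -0.05, 0, 0, 0, -0.122, 0, -0.102, 0, 0, 0, -0.122, 0, -0.102, 0, 0, 0, -0.122, 0, -0.102, 0, 0, 0, 0, 0, 0, 0, 0, 0]
}}

```text
time: 17.95
position: [0.5562, -0.154, 0.2725]
tool_rot: [1.589, 1.776, -0.734]
contact_force: [0.9, -0.2, -1.4]
width: 0.0633
gripper_force: 0.0
```

Run:
```python
from h import *
p,r=cur(); print(p,robot.observe()["qpos"].round(2))
save("scene","s6.png",(180,120,360,280),3); jars("top")
plan([([.53,-.32,.28],down(0))])
```

```text
[ 0.55617154 -0.15404706  0.27245665] [ 0.11  0.39  1.88 -1.01  1.14  0.58]
[354.  195.2] 0.8 z.122 [ 0.545 -0.295] z.136 [ 0.542 -0.292] z.022 [ 0.561 -0.316]
[283.4 197.2] 0.7 z.122 [ 0.53  -0.024] z.136 [ 0.528 -0.023] z.022 [ 0.545 -0.026]
[281.5 165.5] 0.7 z.122 [ 0.654 -0.014] z.136 [ 0.651 -0.014] z.022 [ 0.678 -0.015]
[246.1 169.3] 0.69 z.122 [0.636 0.123] z.136 [0.633 0.122] z.022 [0.658 0.131]
[323.5 235.5] 0.55 z.122 [ 0.387 -0.179] z.136 [ 0.386 -0.177] z.022 [ 0.392 -0.191]
[236.  243.8] 0.49 z.122 [0.348 0.151] z.136 [0.348 0.15 ] z.022 [0.351 0.161]
[281. 247.] 0.48 z.122 [ 0.34  -0.019] z.136 [ 0.34  -0.018] z.022 [ 0.342 -0.02 ]
CALL [-0.075, -0.029, 0.078, 0.006, 0.093, 0.011, -0.086, -0.027, 0.067, 0.005, 0.092, 0.011, -0.095, -0.025, 0.054, 0.005, 0.093, 0.012, -0.102, -0.022, 0.039, 0.006, 0.092, 0.011, -0.108, -0.021, 0.025, 0.006, 0.093, 0.011, -0.11, -0.018, 0.008, 0.005, 0.092, 0.012]
```

View pics/s6.png

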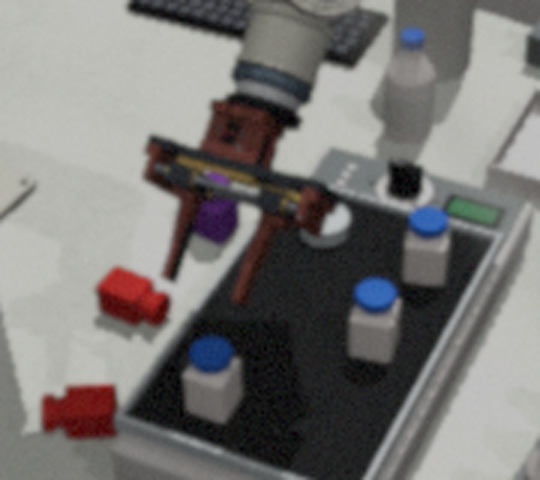

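The scene crop shows the jar standing on the mat at (212,380), upright, with the others unmoved. On to jar6.

Run:
```python
from h import *
plan([([.562,-.31,.25],down(0))])
```

```text
CALL [-0.057, -0.007, 0.088, 0.006, 0.093, 0.011, -0.069, -0.005, 0.079, 0.005, 0.092, 0.011, -0.08, -0.003, 0.068, 0.005, 0.093, 0.012, -0.088, -0.002, 0.055, 0.006, 0.092, 0.011, -0.096, 0.001, 0.042, 0.006, 0.093, 0.011, -0.102, 0.003, 0.028, 0.005, 0.092, 0.012]
```

>>> {"op": "drive_tool", "data": {
  "series": [-0.057, -0.007, 0.088, 0.006, 0.093, 0.011, -0.069, -0.005, 0.079, 0.005, 0.092, 0.011, -0.08, -0.003, 0.068, 0.005, 0.093, 0.012, -0.088, -0.002, 0.055, 0.006, 0.092, 0.011, -0.096, 0.001, 0.042, 0.006, 0.093, 0.011, -0.102, 0.003, 0.028, 0.005, 0.092, 0.012, 0, 0, 0, 0, 0, 0]
}}

```text
time: 18.92
position: [0.561, -0.3136, 0.2477]
tool_rot: [-2.227, -2.212, 0.002]
contact_force: [-0.0, -0.7, 0.2]
width: 0.0633
gripper_force: 0.0
```

Run:
```python
from h import *
p,r=cur(); print(p,robot.observe()["qpos"].round(2))
im=save("wrist","w7.png"); c=cal("wrist"); k=(.562,-.31)
o=rect(im,c,k,.044,"r7.png",half=.09,s=.0004); print(blob(o,k,.09,.0004)); print(blob(o,k,.09,.0004,kind="b"))
jars("wrist")
```

```text
[ 0.56101443 -0.31360084  0.24769659] [-0.53  0.44  1.58 -0.    1.13 -0.52]
(array([ 0.5618, -0.3124]), array([0.174 , 0.1792]), -90.0)
(array([ 0.5649, -0.3386]), array([0.0177, 0.038 ]), -87.24089050292969)
[274.7 175.9] 0.67 z.122 [ 0.559 -0.286] z.136 [ 0.559 -0.283] z.022 [ 0.558 -0.307]
[127.1  54.6] 0.6 z.122 [ 0.445 -0.19 ] z.136 [ 0.451 -0.192] z.022 [ 0.402 -0.176]
[374.1 210.6] 0.23 z.122 [ 0.648 -0.318] z.136 [ 0.643 -0.314] z.022 [ 0.68  -0.351]
```

View pics/r7.png

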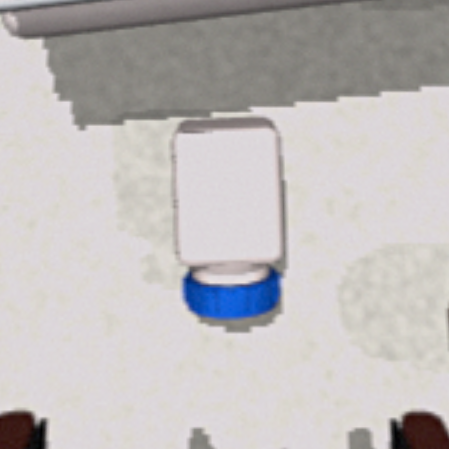

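Rectified view of jar6: its top face is centred at (230,197) px, which is about (0.564, −0.299). The lid points at −87.5°, and the shaker's end is above it. A tilted grasp would put the gripper body into the stock jar. So I'll pick jar6 vertically, lay it on the mat, and re-grip it there.

Run:
```python
from h import *
P,Q=lying(.5638,-.3065,-87.5,0,0,.006); print(P)
plan([(P+[0,0,.08],Q),(P,Q,5)])
o,a=mat(.065,-.10),-83.5
L,T=lying(o[0],o[1],a,.1,0,.006); print(L)
plan([(P+[0,0,.2],Q),(L+[0,0,.1],T),(L+[0,0,.001],T,5)],start=(P,Q))
```

```text
[ 0.5638 -0.3065  0.023 ]
CALL [0.005, 0.004, 0.193, -0.001, 0.0, -0.01, 0.005, 0.005, 0.194, -0.001, 0.0, -0.01, 0.005, 0.003, 0.193, 0.0, 0.0, -0.009, 0.0, 0.0, 0.064, 0.0, 0.0, 0.0, 0.0, 0.0, 0.064, 0.0, 0.0, 0.0, 0.0, 0.0, 0.064, 0.0, 0.0, 0.0, 0.0, 0.001, 0.064, 0.0, 0.0, 0.0, 0.0, 0.0, 0.064, 0.0, 0.0, 0.0]
[ 0.66790249 -0.10099898  0.123     ]
CALL [0.0, 0.0, -0.2, 0.0, 0.0, 0.0, 0.0, 0.0, -0.2, 0.0, 0.0, 0.0, 0.0, 0.0, -0.2, 0.0, 0.0, 0.0, 0.0, 0.0, -0.2, 0.0, 0.0, 0.0, 0.201, 0.113, 0.0, 0.0, 0.0, -0.011, 0.199, 0.116, 0.0, 0.0, 0.0, -0.011, 0.196, 0.12, 0.0, 0.0, 0.0, -0.011, 0.195, 0.123, 0.0, 0.0, 0.0, -0.011]
CALL [0.0, 0.0, 0.079, 0.0, 0.0, 0.0, 0.0, 0.0, 0.079, 0.0, 0.0, 0.0, 0.0, 0.0, 0.08, 0.0, 0.0, 0.0, 0.0, 0.0, 0.079, 0.0, 0.0, 0.0, 0.0, 0.0, 0.079, 0.0, 0.0, 0.0]
```

>>> {"op": "drive_tool", "data": {
  "series": [0.005, 0.004, 0.193, -0.001, 0, -0.01, 0.005, 0.005, 0.194, -0.001, 0, -0.01, 0.005, 0.003, 0.193, 0, 0, -0.009, 0, 0, 0.08, 0, 0, 0, 0, 0, 0.08, 0, 0, 0, 0, 0, 0.08, 0, 0, 0, 0, 0.001, 0.08, 0, 0, 0, 0, 0, 0, 0, 0, 0],
  "gripper": 0.8
}}

```text
time: 20.02
position: [0.5649, -0.3062, 0.0238]
tool_rot: [2.171, 2.27, 0.001]
contact_force: [-0.6, -0.1, 0.3]
width: 0.0702
gripper_force: 0.0
```

>>> {"op": "drive_tool", "data": {
  "series": [0, 0, 0, 0, 0, 0, 0, 0, 0, 0, 0, 0, 0, 0, 0, 0, 0, 0, 0, 0, 0, 0, 0, 0, 0, 0, 0, 0, 0, 0],
  "gripper": 0,
  "force": 30
}}

```text
time: 20.65
position: [0.5661, -0.3068, 0.026]
tool_rot: [2.168, 2.268, 0.002]
contact_force: [-2.0, -0.4, 5.5]
width: 0.0439
gripper_force: 30.0
```

>>> {"op": "drive_tool", "data": {
  "series": [0, 0, -0.2, 0, 0, 0, 0, 0, -0.2, 0, 0, 0, 0, 0, -0.2, 0, 0, 0, 0, 0, -0.2, 0, 0, 0, 0.201, 0.113, 0, 0, 0, -0.011, 0.199, 0.116, 0, 0, 0, -0.011, 0.196, 0.12, 0, 0, 0, -0.011, 0.195, 0.123, 0, 0, 0, -0.011]
}}

```text
time: 21.65
position: [0.6694, -0.099, 0.2251]
tool_rot: [2.089, 2.343, 0.002]
contact_force: [1.1, -0.5, -1.9]
width: 0.044
gripper_force: 30.0
```

Run:
```python
from h import *
o=mat(.065,-.10)
L,T=lying(o[0],o[1],-83.5,.1,0,.006); p,r=cur(); print(p,L+[0,0,.1],robot.observe()["width"]); plan([(L+[0,0,.001],T,7)])
save("scene","s8.png",(180,120,360,280),3)
```

```text
[ 0.66938415 -0.09898534  0.22513047] [ 0.66790249 -0.10099898  0.223     ] 0.04395147778185348
CALL [-0.001, -0.001, 0.058, 0.0, 0.0, 0.0, -0.001, -0.001, 0.058, 0.0, 0.0, 0.0, -0.001, -0.001, 0.057, 0.001, 0.0, 0.0, -0.001, -0.001, 0.058, 0.0, 0.0, 0.0, -0.001, -0.001, 0.058, 0.0, 0.0, 0.0, -0.001, -0.001, 0.058, 0.0, 0.001, 0.001, -0.001, -0.001, 0.058, 0.001, 0.0, 0.0]
```

View pics/s8.png

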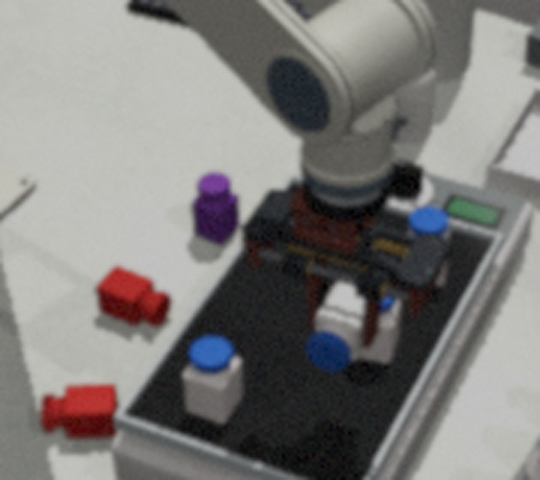

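The scene crop shows jar6 held level at (350,330) over the mat and clear of the other jars. Laying it down.

>>> {"op": "drive_tool", "data": {
  "series": [0, -0.001, 0.07, 0, 0, 0, -0.001, -0.001, 0.07, 0, 0, 0, 0, -0.001, 0.07, 0, 0, 0, -0.001, -0.001, 0.07, 0, 0, 0, 0, -0.001, 0.07, 0, 0, 0, 0, 0, 0.04, 0, 0, 0, 0, 0, 0, 0, 0, 0]
}}

```text
time: 22.58
position: [0.668, -0.1015, 0.1272]
tool_rot: [2.09, 2.343, 0.001]
contact_force: [0.0, -0.4, -0.8]
width: 0.0438
gripper_force: 30.0
```

>>> {"op": "drive_tool", "data": {
  "series": [0, 0, 0.006, 0, 0, 0, 0, 0, 0, 0, 0, 0]
}}

```text
time: 22.82
position: [0.6683, -0.1014, 0.1267]
tool_rot: [2.089, 2.342, 0.002]
contact_force: [0.1, -0.6, -1.2]
width: 0.044
gripper_force: 30.0
```

>>> {"op": "drive_tool", "data": {
  "series": [0, 0, 0, 0, 0, 0, 0, 0, 0, 0, 0, 0, 0, 0, 0, 0, 0, 0, 0, 0, 0, 0, 0, 0],
  "gripper": 0.76
}}

```text
time: 23.32
position: [0.6681, -0.1015, 0.1265]
tool_rot: [2.089, 2.342, 0.002]
contact_force: [-0.2, 0.6, -0.6]
width: 0.0666
gripper_force: 0.0
```

>>> {"op": "drive_tool", "data": {
  "series": [0, 0, -0.1, 0, 0, 0, 0, 0, -0.1, 0, 0, 0, 0, 0, -0.2, 0, 0, 0, 0, 0, -0.1, 0, 0, 0, 0, 0, 0, 0, 0, 0]
}}

```text
time: 23.95
position: [0.669, -0.1015, 0.2538]
tool_rot: [2.087, 2.339, 0.006]
contact_force: [-0.2, 0.7, -0.6]
width: 0.0668
gripper_force: 0.0
```

Run:
```python
from h import *
im=save("wrist","w9.png"); c=cal("wrist"); k=(.668,-.105)
o=rect(im,c,k,.144,"r9.png"); print(cur()[0],blob(o,k)); print(blob(o,k,kind="b"),tomat([*blob(o,k)[0],.1]))
```

```text
[ 0.66786993 -0.10137892  0.25171854] (array([ 0.6657, -0.0949]), array([0.0676, 0.0423]), -83.35472106933594)
(array([ 0.67  , -0.1315]), array([0.0218, 0.04  ]), -83.37922668457031) [ 0.0635 -0.0937  0.    ]
```

Run:
```python
from h import *
al=np.radians(45); P,Q=lying(.6672,-.1022,-83.4,.1,al,.005); z=Q.as_matrix()[:,2]
e=plan([(P-.09*z,Q),(P,Q,4)])
print(P,"carry")
S,T=standing(mat(-.07,-.06,.037),-83.5,al,.005); print(S)
plan([(P+[0,0,.14],Q),(S+[0,0,.12],T)],start=(P,Q))
```

```text
CALL [-0.049, -0.001, 0.052, 0.001, 0.1, 0.0, -0.056, 0.0, 0.043, 0.0, 0.1, 0.0, -0.062, -0.001, 0.035, 0.001, 0.101, 0.0, -0.067, -0.001, 0.024, 0.0, 0.1, 0.0, -0.069, 0.0, 0.013, 0.001, 0.1, 0.0, 0.0, 0.0, 0.09, 0.0, 0.0, 0.0, 0.0, 0.0, 0.09, 0.0, 0.0, 0.0, 0.0, 0.0, 0.09, 0.0, 0.0, 0.0]
CALL [0.0, 0.0, 0.09, 0.0, 0.0, 0.0]
[ 0.66679364 -0.0986879   0.12346447] carry
[ 0.52907638 -0.07508348  0.13346447]
CALL [0.132, 0.0, -0.132, 0.0, 0.0, 0.0, 0.132, 0.0, -0.132, 0.0, 0.0, 0.0, 0.132, 0.0, -0.132, 0.0, 0.0, 0.0, 0.008, -0.054, 0.014, 0.0, -0.1, 0.0, 0.011, -0.053, 0.012, 0.0, -0.1, 0.0, 0.012, -0.054, 0.011, 0.0, -0.1, 0.0, 0.014, -0.054, 0.009, 0.0, -0.1, 0.0, 0.014, -0.053, 0.006, 0.0, -0.1, 0.001]
CALL [0.016, -0.054, 0.004, 0.0, -0.1, 0.0, 0.016, -0.054, 0.002, 0.0, -0.1, 0.0, 0.016, -0.053, -0.001, 0.0, -0.1, 0.0, 0.016, -0.054, -0.004, 0.0, -0.1, 0.0, 0.015, -0.053, -0.006, 0.0, -0.1, 0.0]
```

>>> {"op": "drive_tool", "data": {
  "series": [-0.049, -0.001, 0.052, 0.001, 0.1, 0, -0.056, 0, 0.043, 0, 0.1, 0, -0.062, -0.001, 0.035, 0.001, 0.101, 0, -0.067, -0.001, 0.024, 0, 0.1, 0, -0.069, 0, 0.013, 0.001, 0.1, 0, 0, 0, 0, 0, 0, 0]
}}

```text
time: 24.75
position: [0.6715, -0.1634, 0.1802]
tool_rot: [-1.644, -1.832, -0.675]
contact_force: [-0.9, 0.7, -0.2]
width: 0.0668
gripper_force: 0.0
```

Run:
```python
from h import *
al=np.radians(45); P,Q=lying(.6672,-.1022,-83.4,.1,al,.005);p,r=cur(); print(p,robot.observe()["qpos"].round(2),np.degrees((r.inv()*Q).as_rotvec()).round(1))
plan([(P,Q,5)])
```

```text
[ 0.67147346 -0.16337282  0.1802142 ] [-0.51  0.81  1.28  0.61  1.58 -0.78] [-0.3 -0.3 -0.5]
CALL [0.004, 0.003, 0.069, -0.001, -0.001, -0.001, 0.004, 0.002, 0.069, 0.0, 0.0, -0.001, 0.005, 0.002, 0.068, -0.001, -0.001, -0.002, 0.004, 0.003, 0.069, 0.0, -0.001, -0.001, 0.005, 0.002, 0.069, -0.001, 0.0, -0.001]
```

>>> {"op": "drive_tool", "data": {
  "series": [0.004, 0.003, 0.069, -0.001, -0.001, -0.001, 0.004, 0.002, 0.069, 0, 0, -0.001, 0.005, 0.002, 0.068, -0.001, -0.001, -0.002, 0.004, 0.003, 0.069, 0, -0.001, -0.001, 0.005, 0.002, 0.069, -0.001, 0, -0.001, 0, 0, 0, 0, 0, 0]
}}

```text
time: 25.5
position: [0.6688, -0.0957, 0.1287]
tool_rot: [-1.639, -1.854, -0.683]
contact_force: [-0.3, 0.1, 0.1]
width: 0.067
gripper_force: 0.0
```

>>> {"op": "drive_tool", "data": {
  "series": [0, 0, 0, 0, 0, 0, 0, 0, 0, 0, 0, 0, 0, 0, 0, 0, 0, 0, 0, 0, 0, 0, 0, 0, 0, 0, 0, 0, 0, 0],
  "gripper": 0,
  "force": 30
}}

```text
time: 26.12
position: [0.6697, -0.0977, 0.1301]
tool_rot: [-1.641, -1.856, -0.685]
contact_force: [-0.5, -2.9, 3.1]
width: 0.044
gripper_force: 30.0
```

>>> {"op": "drive_tool", "data": {
  "series": [0.132, 0, -0.132, 0, 0, 0, 0.132, 0, -0.132, 0, 0, 0, 0.132, 0, -0.132, 0, 0, 0, 0.008, -0.054, 0.014, 0, -0.1, 0, 0.011, -0.053, 0.012, 0, -0.1, 0, 0.012, -0.054, 0.011, 0, -0.1, 0, 0.014, -0.054, 0.009, 0, -0.1, 0, 0.014, -0.053, 0.006, 0, -0.1, 0.001]
}}

```text
time: 27.12
position: [0.599, -0.0852, 0.2645]
tool_rot: [2.078, 2.338, 0.002]
contact_force: [-0.8, 0.7, -1.8]
width: 0.0441
gripper_force: 30.0
```

Run:
```python
from h import *
al=np.radians(45); S,T=standing(mat(-.07,-.06,.037),-83.5,al,.005);p,r=cur(); print(p,robot.observe()["qpos"].round(2),robot.observe()["width"])
plan([(S+[0,0,.12],T)])
```

```text
[ 0.59904831 -0.08524451  0.264517  ] [-0.16  0.36  1.66 -0.01  1.11 -0.27] 0.04405904348970356
CALL [0.015, -0.055, 0.008, 0.001, -0.099, 0.0, 0.016, -0.054, 0.006, 0.002, -0.099, 0.0, 0.016, -0.055, 0.004, 0.001, -0.099, 0.0, 0.017, -0.055, 0.001, 0.002, -0.098, 0.0, 0.017, -0.055, -0.002, 0.001, -0.099, 0.0]
```

>>> {"op": "drive_tool", "data": {
  "series": [0.015, -0.055, 0.008, 0.001, -0.099, 0, 0.016, -0.054, 0.006, 0.002, -0.099, 0, 0.016, -0.055, 0.004, 0.001, -0.099, 0, 0.017, -0.055, 0.001, 0.002, -0.098, 0, 0.017, -0.055, -0.002, 0.001, -0.099, 0, 0, 0, 0, 0, 0, 0]
}}

```text
time: 27.88
position: [0.5278, -0.0735, 0.2513]
tool_rot: [1.644, 1.853, -0.683]
contact_force: [1.1, 0.3, -0.5]
width: 0.0438
gripper_force: 30.0
```

Run:
```python
from h import *
al=np.radians(45); S,T=standing(mat(-.07,-.055,.037),-83.5,al,.005);p,r=cur(); print(p,S,robot.observe()["qpos"].round(2),robot.observe()["width"],np.degrees((r.inv()*T).as_rotvec()).round(1))
save("scene","s10.png",(180,120,360,280),3)
plan([(S+[0,0,.004],T,6)])
```

```text
[ 0.52780157 -0.07346559  0.25129328] [ 0.52851036 -0.07011562  0.13346447] [ 0.24  0.37  1.91 -0.86  1.16  0.6 ] 0.04384009940383893 [-0.1 -0.3  0.4]
CALL [0.056, 0.0, 0.053, 0.0, -0.001, 0.0, 0.055, 0.001, 0.052, 0.0, -0.001, 0.001, 0.056, 0.0, 0.053, 0.0, 0.0, 0.0, 0.056, 0.0, 0.052, -0.001, -0.001, 0.001, 0.055, 0.0, 0.053, 0.0, -0.001, 0.0, 0.056, 0.0, 0.052, 0.0, -0.001, 0.001]
```

View pics/s10.png

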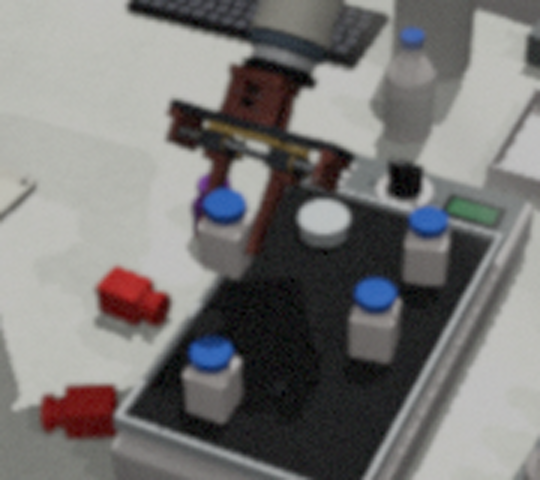

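Jar6 is held upright at (225,235), clear of everything. Lowering it.

>>> {"op": "drive_tool", "data": {
  "series": [0.056, 0, 0.053, 0, -0.001, 0, 0.055, 0.001, 0.052, 0, -0.001, 0.001, 0.056, 0, 0.053, 0, 0, 0, 0.056, 0, 0.052, 0, 0, 0, 0.055, 0, 0.053, 0, 0, 0, 0.056, 0, 0.052, 0, 0, 0, 0, 0, 0, 0, 0, 0]
}}

```text
time: 28.8
position: [0.5283, -0.0715, 0.1369]
tool_rot: [1.646, 1.846, -0.684]
contact_force: [-0.4, -0.4, -1.1]
width: 0.0439
gripper_force: 30.0
```

>>> {"op": "drive_tool", "data": {
  "series": [0.006, 0, 0.006, 0, 0, 0, 0.003, 0, 0.003, 0, 0, 0, 0, 0, 0, 0, 0, 0]
}}

```text
time: 29.18
position: [0.5294, -0.0713, 0.1358]
tool_rot: [1.647, 1.843, -0.68]
contact_force: [-0.6, -0.6, -1.1]
width: 0.0438
gripper_force: 30.0
```

>>> {"op": "drive_tool", "data": {
  "series": [0.003, 0, 0.003, 0, 0, 0, 0.003, 0, 0.003, 0, 0, 0, 0, 0, 0, 0, 0, 0]
}}

```text
time: 29.55
position: [0.5291, -0.0714, 0.1332]
tool_rot: [1.647, 1.844, -0.681]
contact_force: [-0.5, -0.5, -0.5]
width: 0.0436
gripper_force: 30.0
```

>>> {"op": "drive_tool", "data": {
  "series": [0.003, 0, 0.003, 0, 0, 0, 0.003, 0, 0.003, 0, 0, 0, 0, 0, 0, 0, 0, 0]
}}

```text
time: 29.92
position: [0.5291, -0.0714, 0.1311]
tool_rot: [1.647, 1.844, -0.681]
contact_force: [0.2, -0.1, -2.0]
width: 0.044
gripper_force: 30.0
```

>>> {"op": "drive_tool", "data": {
  "series": [0.003, 0, 0.003, 0, 0, 0, 0, 0, 0, 0, 0, 0, 0, 0, 0, 0, 0, 0]
}}

```text
time: 30.3
position: [0.5292, -0.0716, 0.1309]
tool_rot: [1.646, 1.843, -0.682]
contact_force: [-1.1, 1.8, 5.6]
width: 0.0438
gripper_force: 30.0
```

Contact made. Release and lift.

>>> {"op": "drive_tool", "data": {
  "series": [0, 0, 0, 0, 0, 0, 0, 0, 0, 0, 0, 0, 0, 0, 0, 0, 0, 0, 0, 0, 0, 0, 0, 0],
  "gripper": 0.7
}}

```text
time: 30.8
position: [0.5291, -0.0714, 0.13]
tool_rot: [1.647, 1.844, -0.681]
contact_force: [0.2, 0.4, -0.7]
width: 0.0614
gripper_force: 0.0
```

>>> {"op": "drive_tool", "data": {
  "series": [-0.06, 0, -0.06, 0, 0, 0, -0.12, 0, -0.12, 0, 0, 0, -0.12, 0, -0.12, 0, 0, 0, -0.12, 0, -0.12, 0, 0, 0, -0.12, 0, -0.12, 0, 0, 0, 0, 0, 0, 0, 0, 0]
}}

```text
time: 31.55
position: [0.5306, -0.0715, 0.3242]
tool_rot: [1.648, 1.84, -0.674]
contact_force: [-1.3, 0.4, -0.9]
width: 0.0612
gripper_force: 0.0
```

Run:
```python
from h import *
plan([([.65,-.02,.40],down(90-60))])
```

```text
CALL [-0.017, 0.083, -0.053, -0.016, 0.082, -0.042, -0.017, 0.084, -0.054, -0.017, 0.082, -0.041, -0.014, 0.084, -0.053, -0.016, 0.082, -0.042, -0.014, 0.084, -0.052, -0.017, 0.082, -0.042, -0.012, 0.085, -0.052, -0.016, 0.082, -0.041, -0.011, 0.086, -0.052, -0.017, 0.082, -0.042]
```

Run:
```python
from h import *
plan([([.66,-.03,.42],down(90))])
```

```text
CALL [-0.019, 0.054, -0.034, -0.036, 0.041, -0.088, -0.025, 0.052, -0.033, -0.036, 0.041, -0.088, -0.029, 0.051, -0.032, -0.036, 0.04, -0.088, -0.034, 0.047, -0.031, -0.036, 0.041, -0.087, -0.039, 0.045, -0.031, -0.036, 0.041, -0.088, -0.042, 0.041, -0.031, -0.036, 0.041, -0.088, -0.046, 0.036, -0.031, -0.035, 0.041, -0.088, -0.049, 0.032, -0.033, -0.036, 0.04, -0.088]
CALL [-0.05, 0.026, -0.034, -0.036, 0.041, -0.088, -0.052, 0.022, -0.036, -0.036, 0.041, -0.087]
```

>>> {"op": "drive_tool", "data": {
  "series": [-0.019, 0.054, -0.034, -0.036, 0.041, -0.088, -0.025, 0.052, -0.033, -0.036, 0.041, -0.088, -0.029, 0.051, -0.032, -0.036, 0.04, -0.088, -0.034, 0.047, -0.031, -0.036, 0.041, -0.087, -0.039, 0.045, -0.031, -0.036, 0.041, -0.088, -0.042, 0.041, -0.031, -0.036, 0.041, -0.088, -0.046, 0.036, -0.031, -0.035, 0.041, -0.088, -0.049, 0.032, -0.033, -0.036, 0.04, -0.088],
  "gripper": 0
}}

```text
time: 32.55
position: [0.6331, -0.0383, 0.3959]
tool_rot: [0.409, 2.991, -0.171]
contact_force: [-0.5, -0.4, 0.3]
width: 0.0005
gripper_force: 0.0
```

>>> {"op": "drive_tool", "data": {
  "series": [-0.05, 0.026, -0.034, -0.036, 0.041, -0.088, -0.052, 0.022, -0.036, -0.036, 0.041, -0.087, 0, 0, 0, 0, 0, 0]
}}

```text
time: 32.92
position: [0.6603, -0.031, 0.4142]
tool_rot: [-0.005, -3.134, 0.003]
contact_force: [0.2, 1.0, 0.0]
width: 0.0002
gripper_force: 0.0
```

```bash
cat >> h.py <<'E'
def lids(im,c,z=.177):
    h=cv2.cvtColor(im,cv2.COLOR_RGB2HSV); m=((h[...,0]>100)&(h[...,0]<125)&(h[...,1]>150)&(h[...,2]>60)).astype(np.uint8)
    n,l,st,ce=cv2.connectedComponentsWithStats(m); out=[]
    for k in range(1,n):
        if st[k,4]<80: continue
        P=np.argwhere(l==k)[:,::-1][::3]; W=np.array([ray(c,p,z) for p in P]); w=tomat(W.mean(0)); (x,y),R_=cv2.minEnclosingCircle((W[:,:2]*1000).astype(np.float32))
        if abs(w[0])<.13 and abs(w[1])<.21: out.append(np.round([x/1000,y/1000],4)); print(ce[k].round(),st[k,4],"encl",out[-1],"r",round(R_,1),"mat",w)
    return out
E
python3 - <<'E'
from h import *
p,r=cur(); print(p,robot.observe()["qpos"].round(2))
im=save("wrist","w11.png",None,1.4); lids(im,cal("wrist")); jars("wrist"); print([ (d["pixel"],ray(cal("wrist"),d["pixel"],.1)) for d in robot.mark_of("wrist","tin")])
E
```

```text
[ 0.66027561 -0.03097053  0.41418041] [-0.06  0.34  1.34 -0.    1.46 -1.63]
[232.  63.] 1135 encl [ 0.5287 -0.0788] r 20.6 mat [-0.071  -0.0625  0.077 ]
[166.  88.] 1127 encl [ 0.5542 -0.1554] r 21.1 mat [-0.0544 -0.141   0.077 ]
[400. 166.] 949 encl [0.6435 0.1185] r 21.9 mat [0.0654 0.1214 0.077 ]
[297. 172.] 848 encl [ 0.6504 -0.0062] r 20.6 mat [ 0.0581 -0.0035  0.077 ]
[232.   67.8] 0.83 z.122 [ 0.527 -0.087] z.136 [ 0.529 -0.085] z.022 [ 0.516 -0.099]
[386.5 159.8] 0.6 z.122 [0.644 0.12 ] z.136 [0.642 0.116] z.022 [0.659 0.155]
[297.5 167.4] 0.59 z.122 [ 0.654 -0.002] z.136 [ 0.652 -0.002] z.022 [0.672 0.005]
[177.9  88.8] 0.57 z.122 [ 0.552 -0.157] z.136 [ 0.553 -0.153] z.022 [ 0.546 -0.186]
[([392.0, 60.2], array([0.5150795 , 0.12246467, 0.1       ])), ([88.5, 172.4], array([ 0.66426379, -0.30396327,  0.1       ]))]
```

View pics/w11.png

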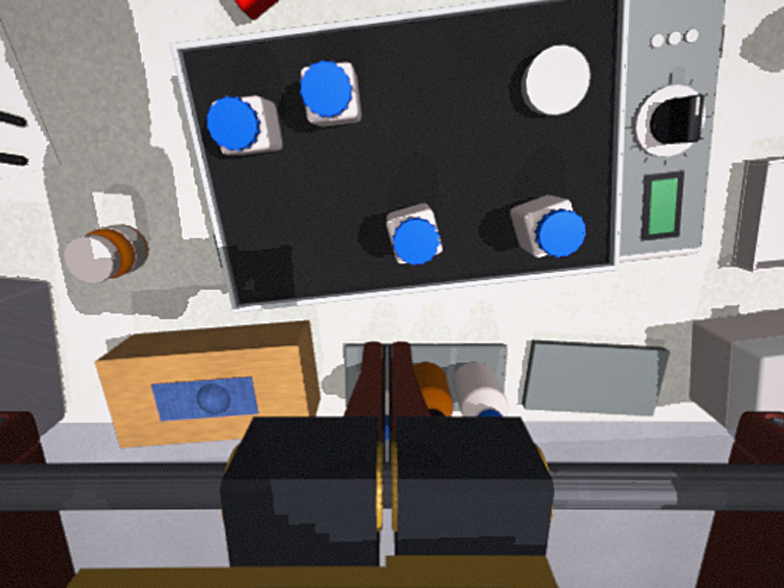

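All four jars stand: in picture w11 their lids are at (415,240), (560,232), (327,88) and (237,122). The dial is off and the tin is unmoved. Now pressing the lids with closed fingers.

```bash
cat >> h.py <<'E'
def press(x,y,start=None):
    p,r=start or cur(); D=down(90); w=[([x,y,max(p[2],.225)],D)] if start is None and p[2]<.225 else []
    return plan(w+[([x,y,.225],D),([x,y,.198],D,2),([x,y,.1845],D,4)],start=start)
E
python3 - <<'E'
from h import *
press(.6504,-.0062)
E
```

```text
CALL [0.007, 0.024, 0.189, 0.0, -0.001, 0.0, 0.006, 0.025, 0.19, -0.001, -0.002, -0.001, 0.008, 0.024, 0.189, 0.0, -0.001, 0.0, 0.007, 0.024, 0.19, -0.001, -0.001, -0.001, 0.0, 0.0, 0.054, 0.0, 0.0, 0.0, 0.0, 0.0, 0.054, 0.0, 0.0, 0.0, 0.0, 0.0, 0.013, 0.0, 0.0, 0.0, 0.0, 0.0, 0.014, 0.0, 0.0, 0.0]
CALL [0.0, 0.0, 0.013, 0.0, 0.0, 0.0, 0.0, -0.001, 0.014, 0.0, 0.0, 0.0]
```

>>> {"op": "drive_tool", "data": {
  "series": [0.007, 0.024, 0.189, 0, -0.001, 0, 0.006, 0.025, 0.19, -0.001, -0.002, -0.001, 0.008, 0.024, 0.189, 0, -0.001, 0, 0.007, 0.024, 0.19, -0.001, -0.001, -0.001, 0, 0, 0.054, 0, 0, 0, 0, 0, 0.054, 0, 0, 0, 0, 0, 0, 0, 0, 0],
  "force": 20
}}

```text
time: 33.95
position: [0.652, -0.0062, 0.1999]
tool_rot: [-0.003, 3.14, 0.002]
contact_force: [0.4, -1.0, 0.6]
width: 0.0004
gripper_force: 0.0
```

>>> {"op": "drive_tool", "data": {
  "series": [0, 0, 0.013, 0, 0, 0, 0, 0, 0.014, 0, 0, 0, 0, 0, 0.013, 0, 0, 0, 0, 0, 0.014, 0, 0, 0, 0, 0, 0, 0, 0, 0]
}}

```text
time: 34.58
position: [0.6523, -0.0061, 0.1873]
tool_rot: [-0.004, 3.139, 0.002]
contact_force: [-1.7, 0.6, 6.8]
width: 0.0009
gripper_force: 3.5
```

>>> {"op": "drive_tool", "data": {
  "series": [0, 0, 0.006, 0, 0, 0, 0, 0, 0.006, 0, 0, 0, 0, 0, 0, 0, 0, 0]
}}

```text
time: 34.95
position: [0.653, -0.0061, 0.1872]
tool_rot: [-0.004, 3.136, 0.002]
contact_force: [-6.8, -0.3, 24.3]
width: 0.0004
gripper_force: 12.3
```

>>> {"op": "drive_tool", "data": {
  "series": [0, 0, 0.003, 0, 0, 0, 0, 0, 0, 0, 0, 0]
}}

```text
time: 35.2
position: [0.6531, -0.0061, 0.1872]
tool_rot: [-0.004, 3.136, 0.002]
contact_force: [-9.0, 0.6, 28.6]
width: 0.0007
gripper_force: 14.5
```

>>> {"op": "drive_tool", "data": {
  "series": [0, 0, -0.06, 0, 0, 0, 0, 0, -0.12, 0, 0, 0, 0, 0, 0, 0, 0, 0]
}}

```text
time: 35.58
position: [0.6532, -0.0061, 0.2297]
tool_rot: [-0.004, 3.135, 0.002]
contact_force: [-0.1, -0.3, -1.1]
width: 0.0007
gripper_force: 0.0
```

Run:
```python
from h import *
press(.642,.119)
```

```text
CALL [0.015, 0.167, 0.006, 0.0, 0.001, 0.001, 0.014, 0.167, 0.007, 0.001, 0.002, 0.0, 0.015, 0.166, 0.006, 0.0, 0.001, 0.001, 0.0, 0.0, 0.054, 0.0, 0.0, 0.0, 0.0, 0.001, 0.054, 0.0, 0.0, 0.0, 0.0, 0.0, 0.013, 0.0, 0.0, 0.0, 0.0, 0.0, 0.014, 0.0, 0.0, 0.0, 0.0, 0.0, 0.013, 0.0, 0.0, 0.0]
CALL [0.0, 0.0, 0.014, 0.0, 0.0, 0.0]
```

>>> {"op": "drive_tool", "data": {
  "series": [0.015, 0.167, 0.006, 0, 0.001, 0.001, 0.014, 0.167, 0.007, 0.001, 0.002, 0, 0.015, 0.166, 0.006, 0, 0.001, 0.001, 0, 0, 0, 0, 0, 0, 0, 0, 0.054, 0, 0, 0, 0, 0, 0.054, 0, 0, 0, 0, 0, 0, 0, 0, 0]
}}

```text
time: 36.45
position: [0.6396, 0.1177, 0.1936]
tool_rot: [-0.003, -3.134, 0.001]
contact_force: [0.3, -0.3, 0.9]
width: 0.0004
gripper_force: 0.0
```

>>> {"op": "drive_tool", "data": {
  "series": [0, 0, 0.013, 0, 0, 0, 0, 0, 0.014, 0, 0, 0, 0, 0, 0.013, 0, 0, 0, 0, 0, 0.014, 0, 0, 0, 0, 0, 0, 0, 0, 0]
}}

```text
time: 37.08
position: [0.6415, 0.1186, 0.1872]
tool_rot: [-0.001, -3.14, 0.0]
contact_force: [-10.1, -2.9, 31.1]
width: 0.0001
gripper_force: 15.1
```

>>> {"op": "drive_tool", "data": {
  "series": [0, 0, 0.006, 0, 0, 0, 0, 0, 0.006, 0, 0, 0, 0, 0, 0, 0, 0, 0]
}}

```text
time: 37.45
position: [0.642, 0.1187, 0.1871]
tool_rot: [0.001, 3.141, 0.0]
contact_force: [-17.3, -4.6, 47.2]
width: 0.0005
gripper_force: 24.1
```

>>> {"op": "drive_tool", "data": {
  "series": [0, 0, -0.08, 0, 0, 0, 0, 0, -0.14, 0, 0, 0, 0, 0, 0, 0, 0, 0]
}}

```text
time: 37.83
position: [0.6423, 0.1191, 0.2371]
tool_rot: [0.001, 3.141, 0.001]
contact_force: [0.4, 0.6, -0.4]
width: 0.0004
gripper_force: 0.0
```

Run:
```python
from h import *
im=robot.camera("top"); lids(im,cal("top"))
D=down(90)
p,r=cur(); plan([([.5287,-.0788,.235],D),([.5287,-.0788,.2],D,2)])
```

```text
[299. 195.] 82 encl [ 0.5309 -0.0806] r 19.3 mat [-0.0696 -0.0637  0.077 ]
[328. 197.] 86 encl [ 0.5271 -0.1868] r 19.2 mat [-0.0847 -0.1711  0.077 ]
CALL [0.112, -0.198, 0.0, 0.0, 0.0, 0.0, 0.113, -0.198, 0.001, 0.0, -0.001, 0.0, 0.112, -0.198, 0.0, 0.0, 0.0, 0.0, 0.112, -0.197, 0.0, 0.0, 0.0, -0.001, 0.0, 0.0, 0.07, 0.0, 0.0, 0.0, 0.0, 0.0, 0.07, 0.0, 0.0, 0.0]
```

One jar has been knocked aside to about mat (−0.085, −0.171). I'll press the third lid first, then deal with that one.

>>> {"op": "drive_tool", "data": {
  "series": [0.112, -0.198, 0, 0, 0, 0, 0.113, -0.198, 0.001, 0, -0.001, 0, 0.112, -0.198, 0, 0, 0, 0, 0.112, -0.197, 0, 0, 0, -0.001, 0, 0, 0, 0, 0, 0, 0, 0, 0.07, 0, 0, 0, 0, 0, 0.07, 0, 0, 0, 0, 0, 0, 0, 0, 0]
}}

```text
time: 38.88
position: [0.5269, -0.0775, 0.1967]
tool_rot: [0.004, -3.134, -0.001]
contact_force: [0.9, 0.1, -0.5]
width: 0.0008
gripper_force: 0.0
```

>>> {"op": "drive_tool", "data": {
  "series": [0, 0, 0.013, 0, 0, 0, 0, 0, 0.014, 0, 0, 0, 0, 0, 0.013, 0, 0, 0, 0, 0, 0.014, 0, 0, 0, 0, 0, 0, 0, 0, 0]
}}

```text
time: 39.5
position: [0.5286, -0.0786, 0.1872]
tool_rot: [0.001, -3.14, 0.0]
contact_force: [-3.2, 1.0, 11.0]
width: 0.0005
gripper_force: 5.5
```

>>> {"op": "drive_tool", "data": {
  "series": [0, 0, 0.006, 0, 0, 0, 0, 0, 0.006, 0, 0, 0, 0, 0, 0, 0, 0, 0]
}}

```text
time: 39.88
position: [0.5292, -0.0786, 0.187]
tool_rot: [-0.001, 3.141, -0.001]
contact_force: [-11.5, 3.7, 34.8]
width: 0.0004
gripper_force: 17.8
```

>>> {"op": "drive_tool", "data": {
  "series": [0, 0, -0.08, 0, 0, 0, 0, 0, -0.2, 0, 0, 0, 0, 0, -0.2, 0, 0, 0, -0.16, -0.16, -0.1, 0, 0, 0, -0.16, -0.16, -0.05, 0, 0, 0, 0, 0, 0, 0, 0, 0],
  "gripper": 0.8
}}

```text
time: 40.62
position: [0.6109, -0.1612, 0.3411]
tool_rot: [0.002, 3.142, -0.002]
contact_force: [-0.8, 0.1, -0.4]
width: 0.0569
gripper_force: 0.0
```

Run:
```python
from h import *
print(cur()[0]); im=save("wrist","w12.png",None,1.4); lids(im,cal("wrist")); jars("wrist")
```

```text
[ 0.61094776 -0.16117513  0.34110928]
[249. 104.] 1494 encl [ 0.5232 -0.1855] r 20.6 mat [-0.0886 -0.167   0.077 ]
[362. 108.] 1523 encl [ 0.527  -0.0798] r 20.6 mat [-0.0726 -0.063   0.077 ]
[541. 222.] 1288 encl [0.6399 0.1113] r 23.7 mat [0.0597 0.1137 0.077 ]
[422. 228.] 1249 encl [ 0.6452 -0.0087] r 22.1 mat [ 0.0529 -0.0058  0.077 ]
[351.6 105.3] 0.75 z.122 [ 0.524 -0.078] z.136 [ 0.524 -0.081] z.022 [ 0.524 -0.055]
[409.5 217.6] 0.71 z.122 [0.653 0.002] z.136 [ 0.648 -0.005] z.022 [0.688 0.046]
[256.7 102.8] 0.65 z.122 [ 0.521 -0.181] z.136 [ 0.522 -0.18 ] z.022 [ 0.52  -0.186]
[519.8 210.4] 0.64 z.122 [0.644 0.131] z.136 [0.64 0.12] z.022 [0.676 0.21 ]
```

View pics/w12.png

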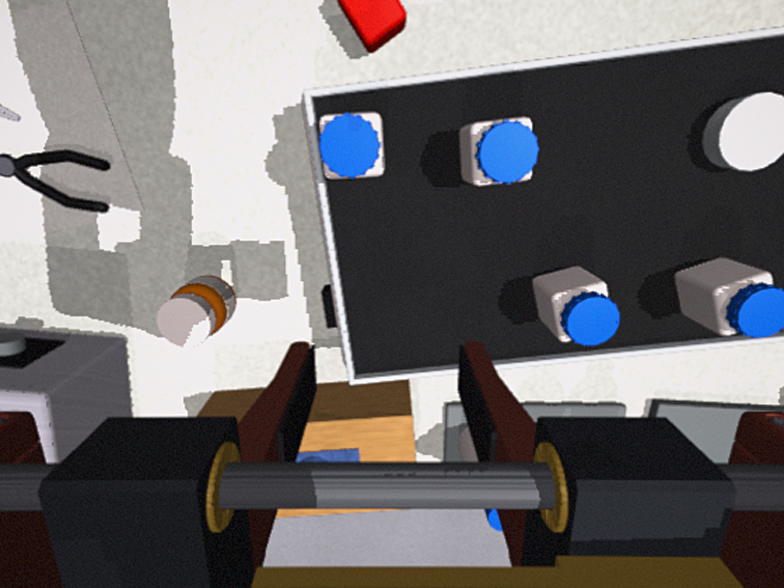

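Picture w12: the knocked jar stands upright in the corner with its lid at (350,145), roughly mat (−0.088, −0.166), which is inside the limits. I'll press its lid where it stands.

Run:
```python
from h import *
D=down(90); plan([([.5235,-.184,.24],D),([.5235,-.184,.2],D,2)])
```

```text
CALL [0.112, -0.034, 0.133, 0.0, -0.001, 0.0, 0.113, -0.033, 0.133, 0.0, -0.001, 0.0, 0.113, -0.034, 0.133, 0.0, -0.001, 0.0, 0.0, 0.0, 0.08, 0.0, 0.0, 0.0, 0.0, 0.0, 0.08, 0.0, 0.0, 0.0]
```

>>> {"op": "drive_tool", "data": {
  "series": [0.112, -0.034, 0.133, 0, -0.001, 0, 0.113, -0.033, 0.133, 0, -0.001, 0, 0.113, -0.034, 0.133, 0, -0.001, 0, 0, 0, 0, 0, 0, 0, 0, 0, 0, 0, 0, 0, 0, 0, 0.08, 0, 0, 0, 0, 0, 0.08, 0, 0, 0, 0, 0, 0, 0, 0, 0],
  "gripper": 0
}}

```text
time: 41.72
position: [0.5248, -0.1835, 0.2006]
tool_rot: [-0.003, 3.14, 0.0]
contact_force: [-0.3, -1.0, 0.2]
width: 0.0001
gripper_force: 0.0
```

>>> {"op": "drive_tool", "data": {
  "series": [0, 0, 0.014, 0, 0, 0, 0, 0, 0.014, 0, 0, 0, 0, 0, 0.014, 0, 0, 0, 0, 0, 0.014, 0, 0, 0, 0, 0, 0, 0, 0, 0]
}}

```text
time: 42.35
position: [0.5245, -0.1841, 0.1873]
tool_rot: [-0.001, 3.139, -0.001]
contact_force: [0.0, 1.7, 5.7]
width: 0.0008
gripper_force: 2.8
```

>>> {"op": "drive_tool", "data": {
  "series": [0, 0, 0.006, 0, 0, 0, 0, 0, 0.006, 0, 0, 0, 0, 0, 0, 0, 0, 0]
}}

```text
time: 42.72
position: [0.525, -0.1842, 0.1871]
tool_rot: [-0.001, 3.137, -0.001]
contact_force: [-8.1, 4.4, 28.7]
width: 0.0004
gripper_force: 14.7
```

All lids are home (tip at 0.187 with over 24 N on each). I'm past the picture limit, having viewed 15 against the allowed 14, so I'll do the final check by numbers only from a retracted pose.

>>> {"op": "drive_tool", "data": {
  "series": [0, 0, -0.08, 0, 0, 0, 0, 0, -0.2, 0, 0, 0, 0, 0, -0.2, 0, 0, 0, -0.1, 0.12, -0.16, 0, 0, 0, -0.15, 0.16, -0.12, 0, 0, 0, -0.15, 0.16, -0.1, 0, 0, 0, -0.13, 0.16, -0.1, 0, 0, 0, 0, 0, 0, 0, 0, 0]
}}

```text
time: 43.72
position: [0.6582, -0.0312, 0.4252]
tool_rot: [-0.007, 3.136, 0.0]
contact_force: [0.4, 0.3, -0.4]
width: 0.0008
gripper_force: 0.0
```

Run:
```python
from h import *
o=robot.observe(); print(o["position"],o["time"]); im=save("wrist","w13.png"); c=cal("wrist"); L=lids(im,c,.173)
jars("wrist")
h=cv2.cvtColor(im,cv2.COLOR_RGB2HSV)
for d in robot.mark_of("wrist","tin"): print("tin",d["pixel"],ray(c,d["pixel"],.1))
for d in robot.mark_of("wrist","speed_grip")[:1]:
    q=d["pixel"]; print("dial",q,ray(c,q,.112))
    D=mat(-.01,.264,.018); g=rect(im,c,D,.118,"d13.png",.035,.0005); gray=cv2.cvtColor(g,cv2.COLOR_RGB2GRAY)
    b=cv2.morphologyEx((gray<60).astype(np.uint8),cv2.MORPH_CLOSE,np.ones((9,9)))
    w=cv2.morphologyEx(gray,cv2.MORPH_TOPHAT,np.ones((9,9)))*(cv2.erode(b,np.ones((3,3)))); 
    P=np.argwhere(w>60)[:,::-1].astype(np.float32); print(len(P), cv2.minAreaRect(P) if len(P)>4 else "")
s=robot.camera("scene"); cs=cal("scene"); lids(s,cs,.173)
```

```text
[ 0.65819904 -0.03122772  0.42524631] 43.725
[142.  59.] 1126 encl [ 0.5235 -0.1846] r 21.1 mat [-0.088  -0.1672  0.073 ]
[234.  63.] 1051 encl [ 0.5275 -0.0805] r 20.9 mat [-0.0724 -0.064   0.073 ]
[395. 164.] 874 encl [0.6416 0.1166] r 21.1 mat [0.0635 0.1191 0.073 ]
[296. 169.] 779 encl [ 0.6486 -0.0083] r 20.9 mat [ 0.0561 -0.0057  0.073 ]
[387.1 158.9] 0.81 z.122 [0.644 0.123] z.136 [0.641 0.118] z.022 [0.659 0.158]
[294.1 164.3] 0.77 z.122 [ 0.652 -0.007] z.136 [ 0.649 -0.008] z.022 [ 0.669 -0.001]
[236.   65.7] 0.61 z.122 [ 0.524 -0.085] z.136 [ 0.526 -0.083] z.022 [ 0.514 -0.096]
[155.5  62.1] 0.59 z.122 [ 0.521 -0.188] z.136 [ 0.523 -0.183] z.022 [ 0.51  -0.222]
tin [389.9, 61.1] [0.51575403 0.11964117 0.1       ]
dial [490.8, 80.5] [0.54087287 0.25177037 0.112     ]
0 
[322. 195.] 92 encl [0.6501 0.1104] r 20.9 mat [0.0713 0.1117 0.073 ]
[305. 219.] 124 encl [ 0.6542 -0.012 ] r 24.5 mat [ 0.0619 -0.0105  0.073 ]
[257. 219.] 118 encl [ 0.5353 -0.0849] r 22.9 mat [-0.065 -0.069  0.073]
[236. 241.] 112 encl [ 0.5313 -0.1933] r 21.0 mat [-0.0808 -0.1764  0.073 ]
```

```bash
python3 -c "
from plant import robot
print(robot.job_done())"
```

```text
the job is handed in; nothing more can be done
None
```

The job is handed in: the dial was turned to its stop before any jar was touched, all four jars there stand on the mat with lids pressed home, and the tin and bench items show no sign of disturbance, though the last check was by numbers only because I had viewed 15 pictures, one over the limit of 14.

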